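# Lock the orange section marker into the disc crate's rail

### The job

Take the orange section marker out of the wooden block and lock it in the slotted steel insert of the rail on the disc crate: pass its T-foot down through the slot, press gently against the spring, turn it a quarter turn either way and let go, so that the spring lifts the foot home into the cross groove and the marker stands upright with its tab across the slot. Do not force it, leave the blue and white markers in their block, and disturb nothing else on the table.

Things in the scene. Friction and masses are not known exactly. Their poses are not given: they have to be found in the camera images.
- marker_orange: Orange section marker, loose, 0.09 kg, 98 mm tall. Upwards: steel T-foot 10 (x) x 32 (y) x 8 mm high; round stem 10 mm across to 50 mm; flat orange tab 12 mm thick (x), 46 wide (y), 50 to 98 mm up, to grip across its thickness. Origin: centre of foot's underside, z up the stem. A half turn changes nothing. Stands in one of the block's pockets (varies), foot's underside 5 mm above the table.
- marker_blue: Same marker with a blue tab; stays in the block.
- marker_white: Same marker with a white tab; stays in the block.
- holder: Fixed wooden block 50 x 220 x 45 mm (x, y, z) with three pockets in a row along its y, at y = -70, 0 and +70 mm; each pocket is 13 (x) x 34 (y) mm and 40 mm deep, so a marker must be lifted 45 mm to clear. Origin: centre of the underside.
- tray: The disc crate with its rail, fixed. Origin on the table under the middle of the slot's range, z up. The rail is an aluminium channel 60 mm wide (x), 46 mm high, open on top from y = -60 to +52 mm, with a steel slotted insert set in it; its end is at y = +60. The cardboard crate with standing discs lies at y = -100 to -350 mm, 170 mm wide, 140 mm high.
- mug: Blue mug, 80 mm across, 95 mm tall; leave alone. Origin: centre of the underside.
- case0: Yellow flat disc case 125 x 142 x 10 mm, lying on the table under the blue one; leave alone. Origin: centre of the underside.
- case1: Blue flat disc case of the same size lying on the yellow one; leave alone.
- tape_roll: Paper tape roll lying flat, 68 mm across, 20 mm high; leave alone. Origin: centre of the underside.
- brush: Dusting brush lying on the table; leave alone. Origin: about its middle, on its underside.
- groove (a point): Nominal ceiling of the cross groove, 6 mm below the insert's top face. Corner stops 6 to 10 mm below the top face leave free only the slot and a 17 mm wide groove along x across its middle (centre the foot in the slot first). Deeper than 10 mm the foot turns freely; higher it jams on the stops. Locked, the 8 mm high foot lies across against this ceiling, underside 14 mm below the top face.
- slot_area (a point): Where the slot in the steel insert may be: axes as the crate's, 50 mm above the table. The insert is stiffly set each time up to 13 mm either way along y and 0 to 5 mm higher than this point; neither is measured: feel for the slot or look. Slot 37 mm long (y), 14 wide (x), centred in x and in the insert (44 x 60 mm): 2 to 2.5 mm play, no lead-in. More than 40 N from the marker breaks it.
- spring (a point): Nominal rest of the red spring plunger's face (34 mm square), 10 mm below the insert's top face; moves with the insert. It pushes up: 3.5 N at first touch, 0.7 N more per mm, hard stop after 10.5 mm (11 N). The foot clears the corner stops at 8 mm of travel (9 N, underside 18 mm below the top face): only 2.5 mm between clear and hard stop. Let go, it lifts the foot.
Things that resemble listed ones, but are neither listed nor needed, are in the scene too. There is more than one size of the marker_orange; the job needs the middle-sized.

How it is judged (in metres and radians):
On the way, in this order (a step that is already met when the one before it is completed fails the run):
1. the orange marker's foot has passed down through the slot, lined up with it (z of marker_orange in the frame of tray below 0.0445 m and x of marker_orange in the frame of tray between -0.006 and 0.006 m and y of marker_orange in the frame of tray between -0.019 and 0.019 m and angle between the y axis of marker_orange and the y axis of tray, either way round below 0.3 rad), for 0.05 s.
2. the foot has been turned about a quarter turn under the deck (z of marker_orange in the frame of tray below 0.0445 m and x of marker_orange in the frame of tray between -0.006 and 0.006 m and y of marker_orange in the frame of tray between -0.019 and 0.019 m and angle between the y axis of marker_orange and the x axis of tray, either way round below 0.3 rad), for 0.05 s.
At the end, for the whole second after the job is handed in: Orange marker released, still, upright (7 degrees) in the insert, on the rail's middle line (5 mm), within 18 mm of slot_area along it, foot across the slot (15 degrees) and lifted home in the groove (underside 34 to 43 mm above the table, as the insert is set); other markers still in the block (z of marker_orange in the frame of tray between 0.034 and 0.043 m and x of marker_orange in the frame of tray between -0.005 and 0.005 m and y of marker_orange in the frame of tray between -0.018 and 0.018 m and angle between the y axis of marker_orange and the x axis of tray, either way round below 0.26 rad and angle between marker_orange's own z axis and vertical below 0.12 rad and linear speed of marker_orange below 0.02 m/s); the robot touches nothing.
It fails at once if the marker is forced against the rail or plunger with more than 40 N (contact force between marker_orange and tray above 40 N).
It fails at once if the blue or the white marker is taken or shoved (distance of any of marker_blue, marker_white from where it was at the start of the episode above 0.015 m).
It fails at once if a bystander is disturbed (distance of any of mug, case0, case1, tape_roll, brush from where it was at the start of the episode above 0.03 m).
It also fails if it takes over 72 s, if anything falls off the work surface, if the arm or the gripper's body presses on something with over 40 N, if the wrist force passes 120 N, or if a joint passes its speed limit or range.

### The arm

A 6-joint arm with a two-finger parallel gripper is mounted at the origin on the work surface. World frame = base frame: x ahead of the robot, y to its left, z up, the work surface at z = 0. Lengths are in mm, angles in rad, forces in N, time in s.
With the tool pointing down it reaches from about 350 to 975 mm from the base axis. Payload 7.1 kg.
Tool frame: the origin (TCP) lies at the very end of the fingers, on their centre line; the grasp point (between the pads) lies 19 mm behind it; z points along the fingers, y is the direction in which the jaws open and shut (so a half turn about z gives the same grasp; the last joint's range is limited). The gripper opens to 88 mm and grips with 3 to 60 N. Pads are 20 mm wide; open, the fingers measure 115 mm over their backs; the gripper's body (75 mm by 178 mm) begins 61 mm behind the grasp point.
Start: joints at [-1.243, 0.423, 1.63, -0, 1.089, -0.019], TCP at [212.448, -587.767, 189.075] pointing down, gripper open.
Joint ranges: [-3, 3], [-0.9, 2.11], [0.09, 2.58], [-1.31, 4.45], [0.11, 2.69], [-2.54, 2.54]. Speed limits (rad/s): [2.39, 2.39, 3.01, 3.14, 3.14, 3.14].

### API

Orientations are given as a rotation vector (axis times angle).
In Python, from workcell import monitor, vision, order, find_in, regions_of, place_of gives the robot as it stands. The module is installed in compiled form; this text tells all that it offers.
- The arm moves only by the tool carry_out, never from a script. Its argument "targets" is a list of rows, each a list of 3 entries, a list of its own where there are three numbers: the turn, a rotation vector about the world's x, y, z in degrees, then the shift along the world's x, y, z in mm, then the finger opening in mm, from 0 to 87.8. In form: [[[rx, ry, rz], [x, y, z], hand], ...]. A call has 1 to 10 rows; each row is the pose to reach, as a shift and turn from the pose commanded when the call began; what a row does not reach only later rows make up. A row lasts 1/12 s, in which the tool goes at most 41.7 mm and 7.16 degrees, less where a joint would pass 70% of its speed; a pose out of reach is approached as far as the arm can. A call with a gripper value outside its range is refused whole. The fingers move at their own pace and stop on an object; the grip force is fixed at half the most. Time passes only in rows, so rows that repeat a pose let the fingers close. It gives the time, the measured TCP pose, the force and the opening at its end, in the units of the state.
- monitor.get_obs(): the state, without advancing time (a new reading comes with each control period).
- vision.get_image(name): name is "scene" or "side" or "wrist"; returns the picture (480x640x3 uint8, red, green, blue); there is no depth.
- vision.camera_model(name): a dict with "K" (3x3 intrinsics, pixels), "rvec" (rotation vector, rad) and "tvec" (3), from world to camera coordinates, as OpenCV has them. Camera axes: x right, y down, z forward; pixel columns grow to the right and rows downward; lengths in mm; the calibration is good to about 2 mm. A picture is of the moment at which its call begins: read the wrist's pose just before it. camera_model takes no time and is no camera call; for the wrist camera it gives the pose at the moment of the call.
- order.close_job(): hands the job in, once; it reports no verdict.
Trained networks look in the newest picture that a camera, given by its name, has taken for a name from the list of things; names that differ only in an ending like _2 or _b are one class to them, and where a whole thing is asked for, a point or a joint stands for the part that bears it (a point fixed in the world has none). Each returns a list of dicts, best first, with "confidence" (0 to 1); they miss things now and then, are a little off and sometimes report something else, mostly with a low value. They report only what shows in the picture. A call takes as long as a camera call. They do not tell look-alikes from the thing itself.
- find_in(query, camera): "point" ([x, y, z] in mm, in the coordinates of the camera as it stood for that picture, good to about 4 mm: the middle of the surface that is visible of it).
- regions_of(query, camera): "mask" (480x640 bool, what is visible of it).
- place_of(query, camera): "point" ([x, y, z] in mm, in the coordinates of the camera as it stood for that picture, good to about 4 mm: a listed point, or the origin of a listed thing).
The state is a dict: "t": time; "qpos": joint angles; "qvel": joint speeds; "joint_torque": joint torques, N m; "ee_pos": TCP position; "orientation": TCP orientation; "ft_force": force on the tool from outside, world axes, zero at the start; "moment": the same for the moment, N m; "width": finger opening in mm.
Only numpy, scipy, OpenCV 4.12 (cv2) and the standard library are available. Lean on these libraries where they do the work, as an engineer would, in place of code of your own. Each camera call takes 0.05 s, during which the arm holds its last target.

## Working session

There is one attempt and no reset: what is moved stays moved. The work goes in short steps, Python scripts to look and compute and a tool call to move; the robot and the scene stay as the last step left them, time stands still between calls to the robot, and variables do not carry over. Pictures are saved under pics/ and viewed, and the job is handed in when it is done.

Besides the shell and the picture viewer there is one more tool, called after ">>>" as a command line: name --argument value ..., lists and objects as JSON in quotes. carry_out: Moves the arm, as the interface text tells. Its arguments: {"type":"object","properties":{"targets":{"type":"array","items":{"type":"array"}}},"required":["targets"]}

```bash
mkdir -p pics; cat > h.py <<'E'
import numpy as np, cv2
from workcell import monitor, vision, order, find_in, regions_of, place_of
def cam(n):
    m=vision.camera_model(n); R=cv2.Rodrigues(np.array(m["rvec"],float))[0]
    return np.array(m["K"],float),R,np.array(m["tvec"],float).ravel()
def c2w(p,n):
    K,R,t=cam(n); return R.T@(np.array(p,float)-t)
def w2p(P,n):
    K,R,t=cam(n); q=K@(R@np.array(P,float)+t); return q[:2]/q[2]
def pix2z(u,v,z,n):
    K,R,t=cam(n); d=R.T@np.linalg.inv(K)@np.array([u,v,1.]); c=-R.T@t
    return c+d*(z-c[2])/d[2]
def save(n,f):
    im=vision.get_image(n); cv2.imwrite('pics/'+f,im[:,:,::-1]); return im
E
python3 - <<'E'
from h import *
o=monitor.get_obs(); print({k:np.round(v,3) for k,v in o.items()})
for c in ["scene","side","wrist"]:
    save(c,c+'0.png'); K,R,t=cam(c); print(c,K[0,0],-R.T@t)
    for q in ["marker_orange","holder","tray","slot_area"]:
        print(q,[(round(d["confidence"],2),np.round(c2w(d["point"],c),1)) for d in place_of(q,c)])
E
```

```text
{'t': np.float64(0.0), 'qpos': array([-1.243,  0.424,  1.631,  0.   ,  1.089, -0.019]), 'qvel': array([ 0.001, -0.001, -0.   ,  0.001, -0.001,  0.002]), 'joint_torque': array([ 2.0000e-03, -5.4462e+01, -2.7366e+01,  6.4000e-02,  2.3000e-02,
       -0.0000e+00]), 'ee_pos': array([ 212.254, -587.232,  188.318]), 'orientation': array([-3.093, -0.542,  0.   ]), 'ft_force': array([-0.115, -0.675, -0.515]), 'moment': array([-0.044, -0.02 ,  0.007]), 'width': np.float64(87.559)}
scene 449.62308101904085 [ 907.74739256 -309.07246548  680.87861775]
marker_orange [(0.81, array([579.8, 139.9,  -0.8])), (0.62, array([498.5, 110.8,   2.7])), (0.56, array([374.3, 141.1,   0. ]))]
holder [(0.75, array([492.9, 181.7,  -0. ])), (0.29, array([482.5, 251.7,   7.1]))]
tray [(0.98, array([ 492.8, -162.6,    2. ]))]
slot_area [(0.76, array([ 490.8, -160.9,   44.6]))]
side 603.3714752516535 [ 345.80347093 1017.87041641  766.79931413]
marker_orange []
holder [(0.68, array([492.3, 184.5,   1.8]))]
tray [(0.89, array([ 487.7, -156.3,    0.5]))]
slot_area [(0.73, array([ 492.2, -158.1,   48.4]))]
wrist 367.7328009035906 [ 284.87440914 -563.54227154  384.94290898]
marker_orange []
holder []
tray []
slot_area []
```

View pics/scene0.png

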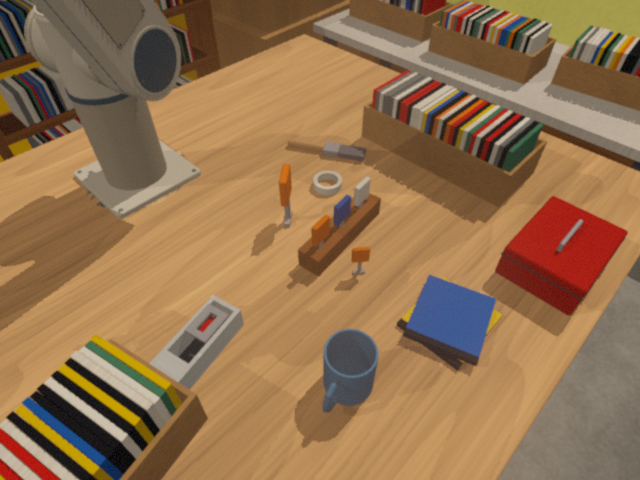

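View pics/side0.png

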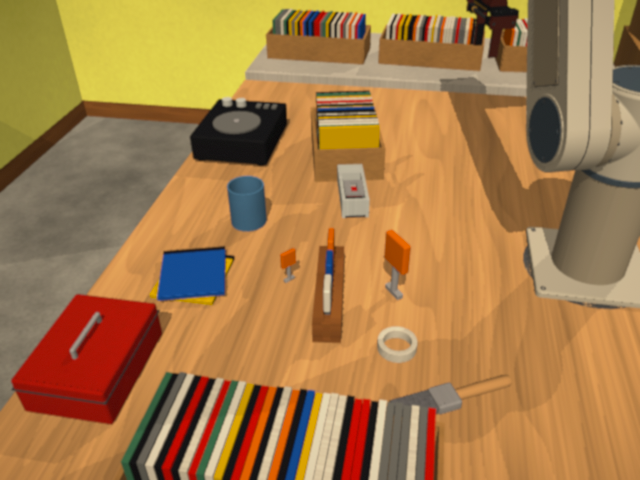

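View pics/wrist0.png

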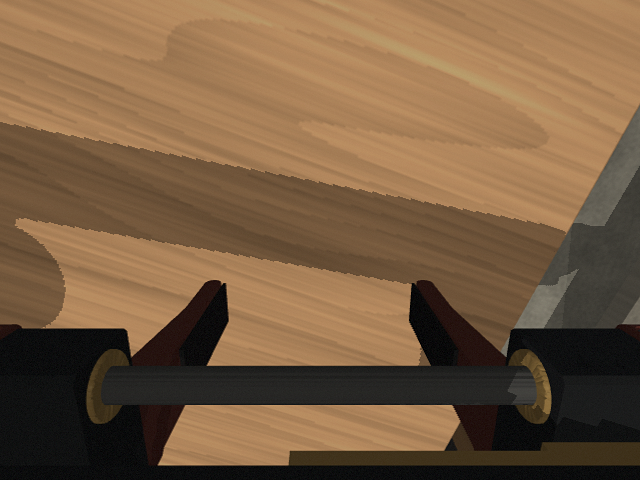

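```bash
python3 - <<'E'
from h import *
s=cv2.imread('pics/scene0.png'); d=cv2.imread('pics/side0.png')
a=cv2.resize(s[285:385,140:260],(720,600),interpolation=3)
b=cv2.resize(s[170:290,260:400],(700,600),interpolation=3)
c=cv2.resize(d[155:225,325:385],(514,600),interpolation=3)
e=cv2.resize(d[220:350,270:430],(738,600),interpolation=3)
for n,i in zip('abce',[a,b,c,e]): cv2.imwrite(f'pics/crop_{n}.png',i)
R=cv2.Rodrigues(monitor.get_obs()["orientation"])[0]; print(R.round(3))
K,Rc,t=cam("wrist"); print(Rc.T.round(3)); 
o=monitor.get_obs()["ee_pos"]; print(R.T@(-Rc.T@t-o), (R.T@Rc.T).round(3))
E
```

```text
[[ 0.94  0.34  0.  ]
 [ 0.34 -0.94 -0.  ]
 [-0.    0.   -1.  ]]
[[ 0.34  -0.903 -0.261]
 [-0.94  -0.327 -0.095]
 [ 0.     0.277 -0.961]]
[  76.35905768    1.83861646 -195.85014988] [[ 0.001 -0.961 -0.277]
 [ 1.     0.     0.   ]
 [-0.    -0.277  0.961]]
```

View pics/crop_a.png

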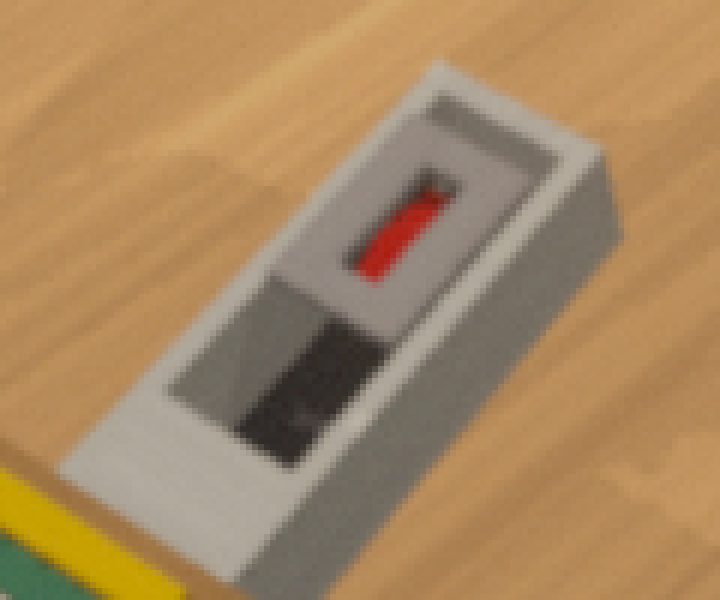

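View pics/crop_b.png

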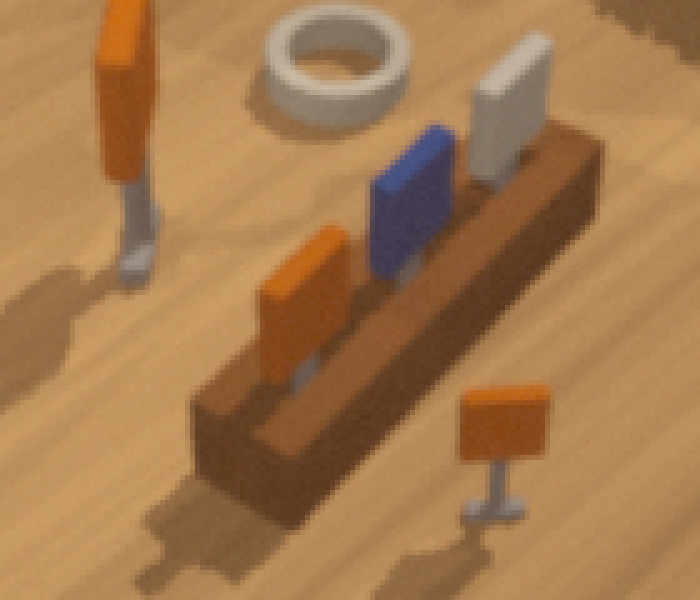

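View pics/crop_c.png

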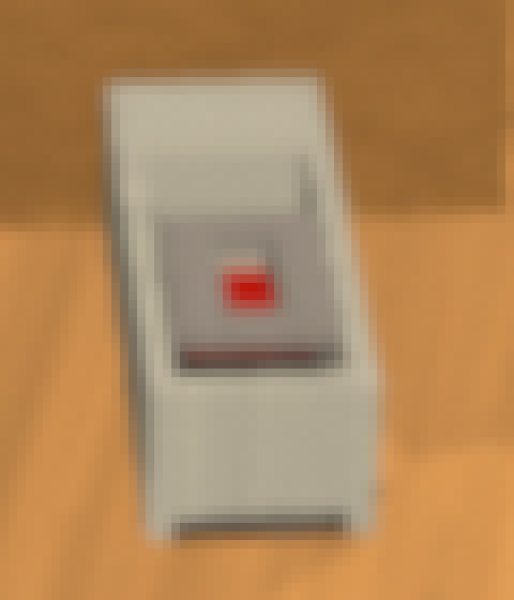

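View pics/crop_e.png

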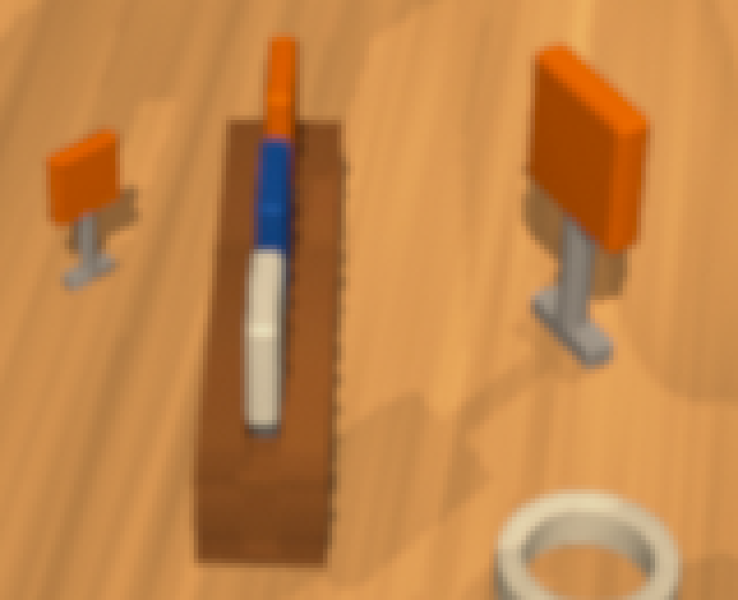

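```bash
python3 - <<'E'
from h import *
def S(pts,z,x0,y0,s,n): return [pix2z(x0+u/s,y0+v/s,z,n).round(1) for u,v in pts]
print("rail edges L,R",*S([(437,62),(605,150),(60,470),(230,580)],46,140,285,6,"scene"))
print("slot",*S([(430,170),(460,190),(375,283),(345,262)],52,140,285,6,"scene"))
print("insert",*S([(540,180),(390,345),(270,275)],52,140,285,6,"scene"))
print("holder",*S([(195,398),(300,458),(605,142),(550,118)],45,260,170,5,"scene"))
print("marker top",*S([(262,290),(280,297),(350,236),(332,228)],103,260,170,5,"scene"))
sx=60/514; 
print("side rail",*[pix2z(325+u*60/514,155+v*70/600,46,"side").round(1) for u,v in [(107,80),(322,78),(378,378),(155,378)]])
print("side slot",*[pix2z(325+u*60/514,155+v*70/600,52,"side").round(1) for u,v in [(215,240),(270,240),(280,312),(222,312)]])
print("side insert",*[pix2z(325+u*60/514,155+v*70/600,52,"side").round(1) for u,v in [(160,215),(320,215),(340,350),(172,350)]])
print("side holder",*[pix2z(270+u*160/738,220+v*130/600,45,"side").round(1) for u,v in [(228,122),(342,122),(332,490),(198,480)]])
print("side mk",*[pix2z(270+u*160/738,220+v*130/600,103,"side").round(1) for u,v in [(270,38),(298,38),(293,100),(265,100)]])
E
```

```text
rail edges L,R [ 451.4 -105.5   46. ] [510.2 -91.2  46. ] [ 486.  -250.4   46. ] [ 542.8 -237.2   46. ]
slot [ 484.2 -131.    52. ] [ 495.4 -129.3   52. ] [ 502.8 -163.    52. ] [ 491.6 -164.7   52. ]
insert [ 508.7 -112.    52. ] [ 521.1 -171.4   52. ] [ 480.4 -181.1   52. ]
holder [482.1  73.   45. ] [531.6  79.1  45. ] [502.9 295.3  45. ] [476.1 291.   45. ]
marker top [500.8  91.4 103. ] [507.9  93.4 103. ] [504.5 134.  103. ] [496.8 132.4 103. ]
side rail [ 541.9 -244.3   46. ] [ 482.5 -255.    46. ] [ 449.  -102.9   46. ] [505.5 -93.7  46. ]
side slot [ 498.6 -153.8   52. ] [ 484.2 -156.1   52. ] [ 476.9 -120.9   52. ] [ 491.8 -118.5   52. ]
side insert [ 514.9 -164.2   52. ] [ 472.7 -171.    52. ] [ 459.3 -105.2   52. ] [501.9 -98.3  52. ]
side holder [526.1  83.3  45. ] [477.9  75.3  45. ] [448.5 295.7  45. ] [497.8 298.9  45. ]
side mk [504.9  99.4 103. ] [493.5  97.6 103. ] [488.7 139.9 103. ] [499.7 141.7 103. ]
```

>>> carry_out --targets '[[[0,0,38],[143,350,40],87.8],[[0,0,38],[143,350,40],87.8],[[0,0,38],[143,350,40],87.8],[[0,0,38],[143,350,40],87.8],[[0,0,38],[143,350,40],87.8],[[0,0,38],[143,350,40],87.8],[[0,0,38],[143,350,40],87.8],[[0,0,38],[143,350,40],87.8],[[0,0,38],[143,350,40],87.8],[[0,0,38],[143,350,40],87.8]]'

```text
t: 1.58
ee_pos: [356.9, -233.2, 229.9]
orientation: [-2.746, -1.525, -0.003]
ft_force: [-0.5, 0.1, 0.5]
width: 87.8
```

>>> carry_out --targets '[[[0,0,39],[143,352,0],87.8],[[0,0,39],[143,352,0],87.8],[[0,0,39],[143,352,0],87.8],[[0,0,39],[143,352,0],87.8],[[0,0,39],[143,352,0],87.8],[[0,0,39],[143,352,0],87.8],[[0,0,39],[143,352,0],87.8],[[0,0,39],[143,352,0],87.8],[[0,0,39],[143,352,0],87.8],[[0,0,39],[143,352,0],87.8],[[0,0,39],[143,352,0],87.8],[[0,0,39],[143,352,0],87.8]]'

```text
invalid input
```

>>> carry_out --targets '[[[0,0,39],[143,352,0],87.8],[[0,0,39],[143,352,0],87.8],[[0,0,39],[143,352,0],87.8],[[0,0,39],[143,352,0],87.8],[[0,0,39],[143,352,0],87.8],[[0,0,39],[143,352,0],87.8],[[0,0,39],[143,352,0],87.8],[[0,0,39],[143,352,0],87.8],[[0,0,39],[143,352,0],87.8],[[0,0,39],[143,352,0],87.8]]'

```text
t: 2.42
ee_pos: [501.0, 119.1, 229.4]
orientation: [2.08, 2.354, 0.005]
ft_force: [-0.2, 0.2, 0.2]
width: 87.3
```

>>> carry_out --targets '[[[0,0,0],[0,0,-30],87.8],[[0,0,0],[0,0,-30],87.8],[[0,0,0],[0,0,-30],87.8],[[0,0,0],[0,0,-30],87.8]]'

```text
t: 2.75
ee_pos: [498.5, 113.5, 199.6]
orientation: [-2.085, -2.349, 0.001]
ft_force: [0.4, -1.2, 1.8]
width: 87.2
```

```bash
python3 - <<'E'
from h import *
o=monitor.get_obs(); print({k:np.round(v,3) for k,v in o.items()})
save("wrist",'w1.png')
np.savez('w1cam.npz',**{k:v for k,v in vision.camera_model("wrist").items()})
for q in ["marker_orange","holder"]:
    print(q,[(round(d["confidence"],2),np.round(c2w(d["point"],"wrist"),1)) for d in place_of(q,"wrist")])
R=cv2.Rodrigues(o["orientation"])[0]; print(R[:,1])
E
```

```text
{'t': np.float64(2.75), 'qpos': array([ 0.201,  0.243,  1.869, -0.   ,  1.03 ,  0.082]), 'qvel': array([-0.003, -0.014, -0.013,  0.001, -0.006,  0.002]), 'joint_torque': array([ 3.7200e-01, -4.0872e+01, -2.5447e+01,  7.2000e-02,  3.1000e-02,
       -7.0000e-03]), 'ee_pos': array([498.45 , 113.508, 199.621]), 'orientation': array([-2.085e+00, -2.349e+00,  1.000e-03]), 'ft_force': array([ 0.427, -1.242,  1.797]), 'moment': array([-0.035, -0.055, -0.045]), 'width': np.float64(87.169)}
marker_orange [(0.91, array([374.5, 138.6,  -2.1])), (0.69, array([500.1, 109.4,   7.9])), (0.64, array([580.7, 135.3,   4.9]))]
holder [(0.81, array([492.9, 180.4,  -0. ]))]
[ 9.92932154e-01  1.18682907e-01 -3.23128394e-04]
```

View pics/w1.png

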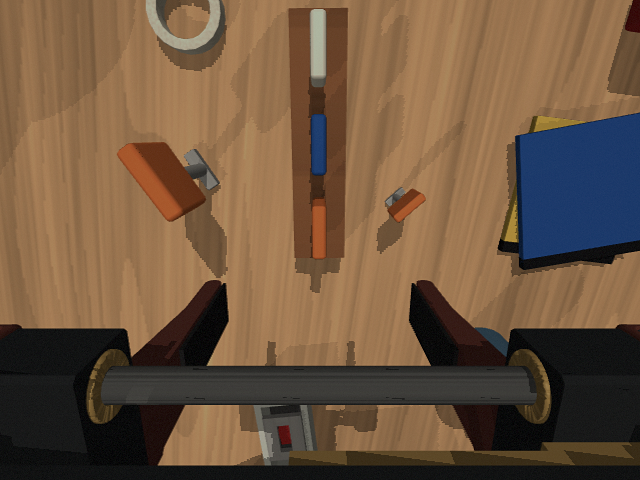

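```bash
python3 - <<'E'
from h import *
im=cv2.imread('pics/w1.png'); cv2.imwrite('pics/w1c.png',cv2.resize(im[180:270,280:360],(533,600),interpolation=0))
for u,v in [(312,200),(326,200),(312,257),(326,257),(319,228)]: print(pix2z(u,v,103,"wrist").round(1))
for P in [(498,91,103),(498,137,103),(498,91,55)]: print(w2p(P,"wrist").round(1))
E
```

```text
[492.  138.9 103. ]
[503.1 140.3 103. ]
[497.5  91.2 103. ]
[509.1  92.6 103. ]
[500.3 116.7 103. ]
[312.6 257.3]
[319.2 203.3]
[313.3 241.7]
```

View pics/w1c.png

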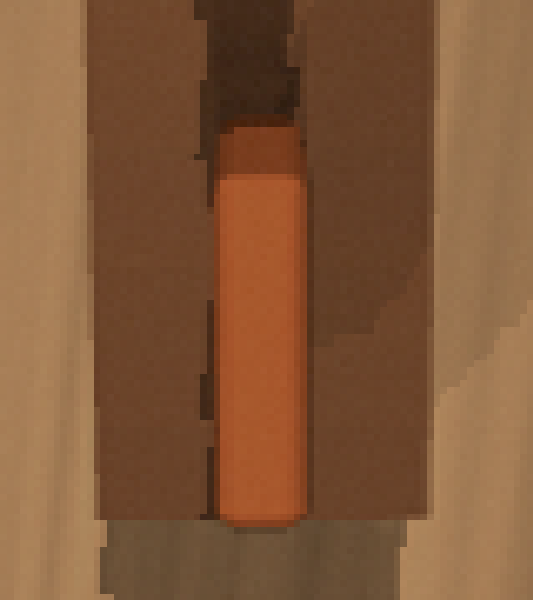

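```bash
python3 - <<'E'
from h import *
for u,v in [(319.1,206.1),(319.1,258.8),(319.1,232.4)]: print(pix2z(u,v,103,"wrist").round(1))
E
```

```text
[498.2 134.7 103. ]
[503.6  90.3 103. ]
[500.8 113.  103. ]
```

```bash
python3 - <<'E'
from h import *
for n in ["scene","side","wrist"]:
    for z in (0,100,130,147,160): print(n,z,w2p((374.5,139.5,z),n).round(1))
for z in (120,130,147): print(z,[pix2z(u,v,z,"wrist").round(0) for u,v in [(120,150),(140,142),(165,220),(205,200)]])
im=cv2.imread('pics/w1.png'); cv2.imwrite('pics/w1d.png',cv2.resize(im[130:240,100:240],(764,600),interpolation=0))
E
```

```text
scene 0 [287.1 221.3]
scene 100 [284.3 185.5]
scene 130 [283.4 173.6]
scene 147 [282.9 166.6]
scene 160 [282.4 161.1]
side 0 [392.4 290.6]
side 100 [395.7 249. ]
side 130 [396.8 235.7]
side 147 [397.4 227.9]
side 160 [397.9 221.9]
wrist 0 [203.4 170.5]
wrist 100 [166.  181.3]
wrist 130 [149.5 186.1]
wrist 147 [138.5 189.3]
wrist 160 [129.  192.1]
120 [array([349., 162., 120.]), array([364., 169., 120.]), array([382., 113., 120.]), array([412., 132., 120.])]
130 [array([354., 162., 130.]), array([368., 170., 130.]), array([386., 116., 130.]), array([415., 134., 130.])]
147 [array([363., 164., 147.]), array([376., 171., 147.]), array([392., 120., 147.]), array([419., 138., 147.])]
```

View pics/w1d.png

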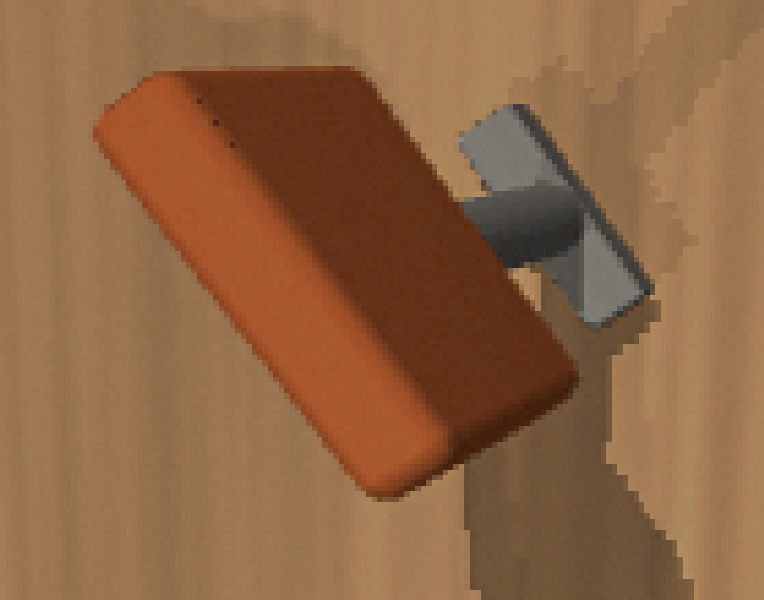

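>>> carry_out --targets '[[[0,0,0],[1,-0.5,-40],87.8],[[0,0,0],[1,-0.5,-70],87.8],[[0,0,0],[1,-0.5,-90],87.8],[[0,0,0],[1,-0.5,-105],87.8],[[0,0,0],[1,-0.5,-120],87.8],[[0,0,0],[1,-0.5,-128],87.8],[[0,0,0],[1,-0.5,-133],87.8],[[0,0,0],[1,-0.5,-133],87.8],[[0,0,0],[1,-0.5,-133],87.8]]'

```text
t: 3.65
ee_pos: [500.0, 113.7, 66.7]
orientation: [2.084, 2.35, 0.001]
ft_force: [0.9, -0.1, -0.5]
width: 87.9
```

>>> carry_out --targets '[[[0,0,0],[0,0,0],30],[[0,0,0],[0,0,0],30],[[0,0,0],[0,0,0],16],[[0,0,0],[0,0,0],16],[[0,0,0],[0,0,0],16],[[0,0,0],[0,0,0],16]]'

```text
t: 4.15
ee_pos: [499.5, 113.8, 66.2]
orientation: [2.084, 2.351, 0.0]
ft_force: [0.5, -0.5, -1.2]
width: 51.7
```

```bash
python3 - <<'E'
from h import *
save("wrist",'w2.png'); o=monitor.get_obs(); print(o['ft_force'],o['width'],o['ee_pos'])
E
```

```text
[-0.39745714 -1.24962315 -0.30602937] 46.97128028531364 [499.49677417 113.76083314  66.18165621]
```

View pics/w2.png

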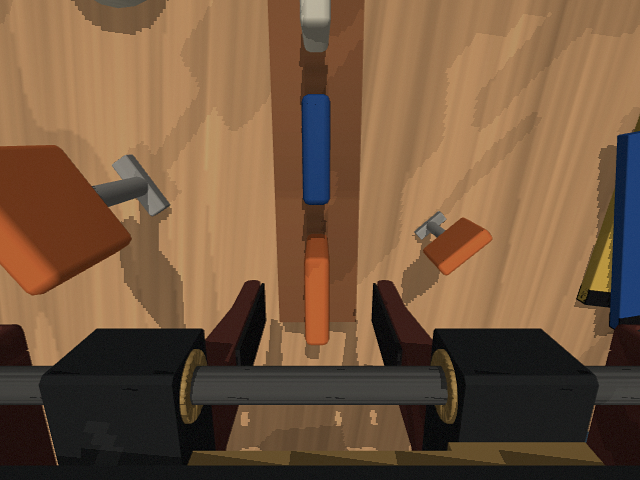

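>>> carry_out --targets '[[[0,0,0],[0,0,0],10],[[0,0,0],[0,0,0],10],[[0,0,0],[0,0,0],10],[[0,0,0],[0,0,0],10],[[0,0,0],[0,0,0],10],[[0,0,0],[0,0,0],6],[[0,0,0],[0,0,0],6],[[0,0,0],[0,0,0],6],[[0,0,0],[0,0,0],6]]'

```text
t: 4.95
ee_pos: [499.4, 113.7, 66.1]
orientation: [-2.084, -2.35, 0.0]
ft_force: [-0.3, 0.2, 0.3]
width: 11.4
```

```bash
python3 - <<'E'
from h import *
save("wrist",'w3.png'); o=monitor.get_obs(); print(o['ft_force'],o['moment'],o['width'],o['ee_pos'])
E
```

```text
[-0.58451339 -0.48298031 -0.47816181] [-0.03747155 -0.09161435  0.01408949] 10.88743878796489 [499.44917067 113.73709296  66.07663889]
```

View pics/w3.png

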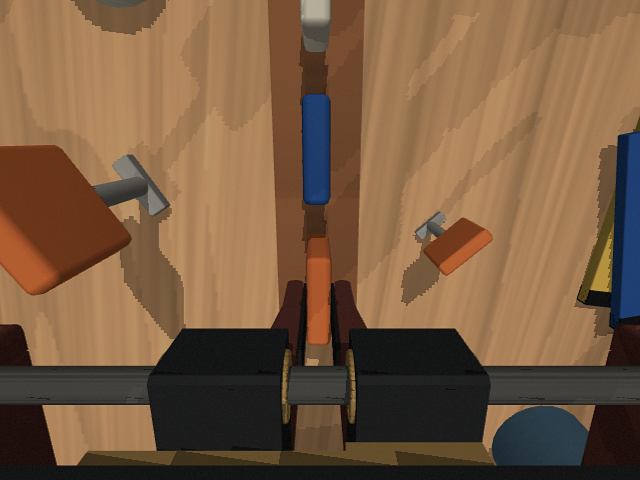

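>>> carry_out --targets '[[[0,0,0],[0,0,8],0],[[0,0,0],[0,0,18],0],[[0,0,0],[0,0,32],0],[[0,0,0],[0,0,50],0],[[0,0,0],[0,0,70],0],[[0,0,0],[0,0,90],0],[[0,0,0],[0,0,95],0],[[0,0,0],[0,0,95],0]]'

```text
t: 5.67
ee_pos: [500.8, 114.0, 163.2]
orientation: [2.083, 2.349, 0.006]
ft_force: [0.1, -0.1, -1.5]
width: 11.2
```

```bash
python3 - <<'E'
from h import *
save("wrist",'w4.png');save("scene",'s4.png'); o=monitor.get_obs(); print(o['ft_force'],o['moment'],o['width'],o['ee_pos'])
E
```

```text
[-0.48900055 -0.05859282 -1.55709911] [-0.05184546 -0.05881022 -0.00182346] 11.482022941824233 [499.13871166 113.68311831 160.90524146]
```

View pics/s4.png

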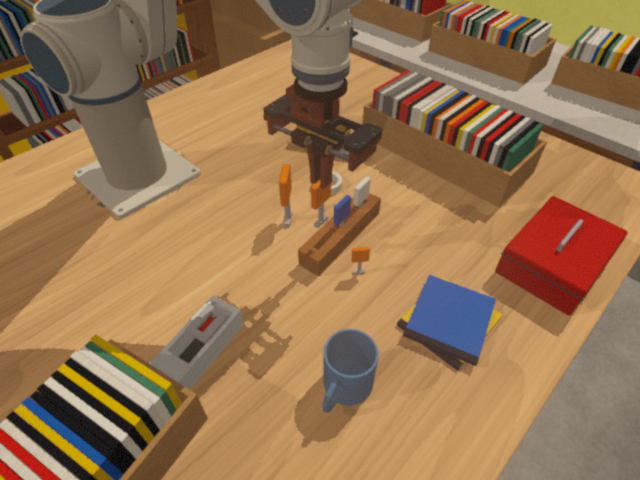

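View pics/w4.png

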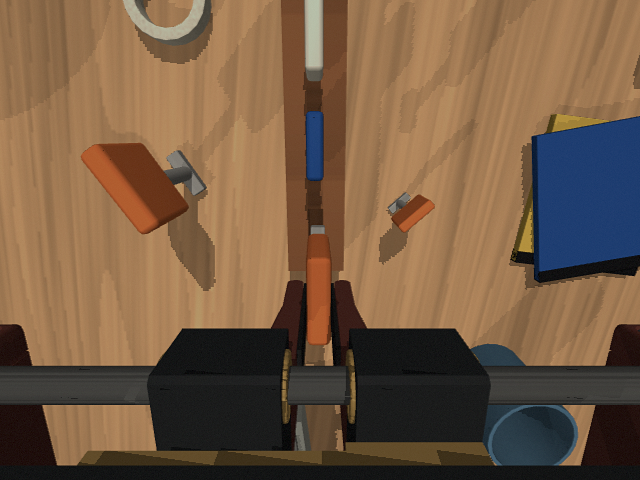

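>>> carry_out --targets '[[[0,0,2],[1,-40,4],0],[[0,0,5],[2,-80,4],0],[[0,0,6.7],[3,-120,4],0],[[0,0,6.7],[4,-160,4],0],[[0,0,6.7],[4,-200,4],0],[[0,0,6.7],[5,-240,4],0],[[0,0,6.7],[5,-280,4],0],[[0,0,6.7],[5,-310,4],0],[[0,0,6.7],[5,-322,4],0],[[0,0,6.7],[5,-322,4],0]]'

```text
t: 6.6
ee_pos: [503.7, -210.2, 163.7]
orientation: [-1.947, -2.464, 0.001]
ft_force: [0.3, 0.1, -1.0]
width: 11.3
```

>>> carry_out --targets '[[[0,0,0],[0,0,0],0],[[0,0,0],[0,0,0],0],[[0,0,0],[0,0,0],0]]'

```text
t: 6.85
ee_pos: [504.2, -206.6, 164.7]
orientation: [-1.941, -2.469, 0.0]
ft_force: [0.2, -0.5, -0.7]
width: 11.4
```

```bash
python3 - <<'E'
from h import *
save("wrist",'w5.png');o=monitor.get_obs(); print(o['ft_force'],o['moment'],o['width'],o['ee_pos'],o['qpos'])
print([(round(d["confidence"],2),np.round(c2w(d["point"],"wrist"),1)) for d in place_of("slot_area","wrist")])
print([(round(d["confidence"],2),np.round(c2w(d["point"],"wrist"),1)) for d in place_of("tray","wrist")])
R=cv2.Rodrigues(o["orientation"])[0]; print(R)
E
```

```text
[-0.12886055  0.2909049  -0.64245415] [-0.0339486  -0.06858739 -0.00750796] 11.44277965701713 [ 504.42840817 -206.68227396  164.88942316] [-4.10807595e-01  3.37894592e-01  1.82665652e+00  2.01648026e-04
  9.77678237e-01 -6.49677491e-01]
[(0.93, array([ 497.2, -158.1,   48.3]))]
[]
[[-2.36495065e-01  9.71632552e-01 -5.16936145e-04]
 [ 9.71632552e-01  2.36495282e-01  4.07554386e-04]
 [ 5.18246068e-04 -4.05887385e-04 -9.99999783e-01]]
```

View pics/w5.png

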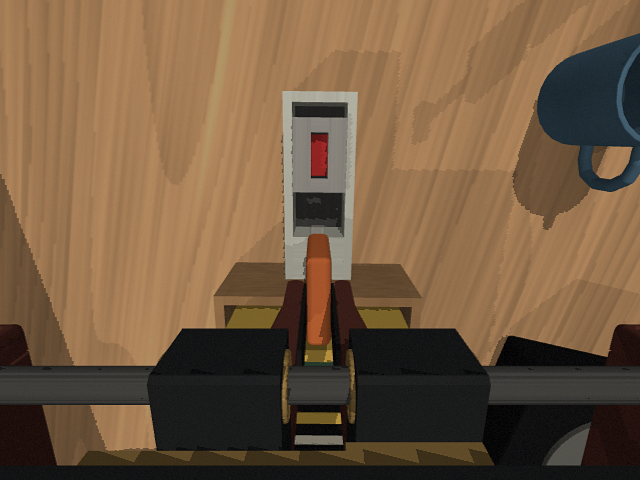

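```bash
python3 - <<'E'
im=__import__('cv2').imread('pics/w5.png'); import cv2
cv2.imwrite('pics/w5c.png',cv2.resize(im[85:245,270:370],(500,800)[:2],interpolation=0)[:600])
cv2.imwrite('pics/w5c.png',cv2.resize(im[85:205,270:370],(500,600),interpolation=0))
E
```

```text
(no output)
```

View pics/w5c.png

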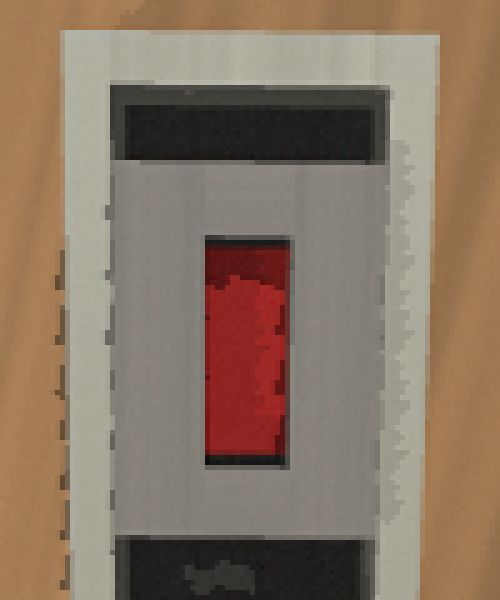

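```bash
python3 - <<'E'
from h import *
K,R,t=cam("wrist"); print(K)
o=monitor.get_obs(); T=o['ee_pos']; Rt=cv2.Rodrigues(o['orientation'])[0]
f=lambda u,v,z: Rt.T@(pix2z(u,v,z,"wrist")-T)
for z in (50,52.5,55):
    a=f(319.5,117,z);b=f(319.5,192.2,z);c=f(319.5,132.2,z);d=f(319.5,178.6,z)
    l=f(310.8,155,z);r=f(328.2,155,z); L=f(292.3,155,z);RR=f(346.6,155,z)
    print(z,"ins len",a[0]-b[0],"slot len",c[0]-d[0],"slot w",r[1]-l[1],"insw",RR[1]-L[1],"ctr",(c+d)/2,(a+b)/2,(l+r)/2)
e=f(320,91.3,46); g=f(320,102,46); print("rail end",e,g, "W",f(358,92,46)-f(282.5,92,46))
print("tab top in tool",f(319,288,T[2]+37))
E
```

```text
[[367.7328009    0.         318.318047  ]
 [  0.         367.7328009  243.52991292]
 [  0.           0.           1.        ]]
50 ins len 60.243090193788916 slot len 37.19740330708532 slot w 14.320793506666746 insw 44.69075726791942 ctr [ 59.57905439   1.51555675 115.14359775] [ 59.70608281   1.51537255 115.14360864] [ 60.21602594   1.51456231 115.14365237]
52.5 ins len 59.758815480557274 slot len 36.898385415380986 slot w 14.205673280490027 insw 44.33150272784847 ctr [ 59.6957121    1.50880771 112.64360757] [ 59.82171937   1.508625   112.64361837] [ 60.32756324   1.50782127 112.64366174]
55 ins len 59.27454076732564 slot len 36.59936752367667 slot w 14.090553054313371 insw 43.9722481877774 ctr [ 59.8123698    1.50205868 110.14361738] [ 59.93735594   1.50187744 110.1436281 ] [ 60.43910054   1.50108023 110.14367112]
rail end [109.40942124   1.85203881 119.14788146] [101.42647362   1.86662182 119.14719704] W [3.08000330e-02 6.01590960e+01 1.61227686e-03]
tab top in tool [  6.70810263   0.9588804  -36.99939904]
```

```bash
python3 - <<'E'
import cv2
im=cv2.imread('pics/w5.png')
cv2.imwrite('pics/w5d.png',cv2.resize(im[220:350,280:360],(369,600),interpolation=0))
E
```

```text
(no output)
```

View pics/w5d.png

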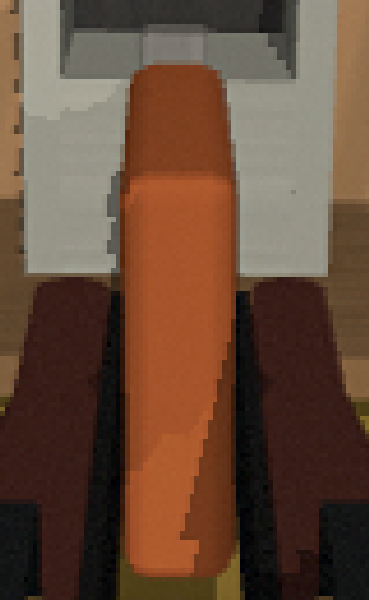

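```bash
python3 - <<'E'
from h import *
o=monitor.get_obs(); T=o['ee_pos']; Rt=cv2.Rodrigues(o['orientation'])[0]
f=lambda u,v,z: (Rt.T@(pix2z(u,v,z,"wrist")-T)).round(2)
im=vision.get_image("wrist").astype(float)
zt=T[2]-61.1+98
print(f(319,258.1,zt),f(319,345,zt))
zb=T[2]-61.1
print("foot top edge",f(311,227,zb+8),f(324.4,227,zb+8))
print("tabbottom front",f(308.8,236,zb+50),f(328.1,236,zb+50))
for r in (150,155,160): print(im[r,303:336,0].astype(int), im[r,303:336,1].astype(int))
for r in (226,227,228): print(r, im[r,305:332].sum(1).astype(int))
E
```

```text
[ 21.1    0.92 -36.9 ] [-23.63   0.96 -36.9 ]
foot top edge [14.   -4.51 53.1 ] [14.    4.81 53.1 ]
tabbottom front [18.71 -4.95 11.1 ] [18.72  6.29 11.1 ]
[133 134 133 131 130 132 132 122 146 144 144 144 145 143 144 145 144 144
 144 159 158 151  97 102 112 133 132 134 135 139 135 134 137] [128 130 130 127 126 127 128  94  33  35  36  33  36  35  37  37  38  37
  34  39  39  37  22  28  68 133 129 130 131 133 132 131 133]
[134 133 133 130 131 130 132 133 145 143 144 143 144 143 144 145 143 142
 145 159 159 159 152  98 103 134 130 134 138 137 136 134 137] [130 129 129 125 126 128 128  96  33  33  37  37  37  35  37  37  37  34
  35  42  41  42  36  28  75 132 125 131 131 134 131 130 132]
[132 132 132 129 131 134 132 125 146 143 144 143 143 144 143 145 143 143
 144 158 158 153  99 100 103 135 133 134 135 137 133 134 137] [129 130 129 126 127 130 128  96  31  32  37  34  35  36  35  38  34  36
  36  38  37  38  21  25  75 134 129 130 130 133 129 131 131]
226 [340 340 346 342 345 326 225 253 251 244 239 245 246 241 242 245 235 242
 245 255 344 342 339 332 284 287 286]
227 [335 334 331 336 335 284 290 364 345 342 334 337 328 330 331 327 340 346
 335 296 334 336 330 330 333 337 333]
228 [332 332 330 337 321 292 351 367 356 359 361 363 358 366 357 361 375 380
 376 327 327 330 328 332 334 326 332]
```

>>> carry_out --targets '[[[0,0,0.2],[-7,30,0],0],[[0,0,0.2],[-13.3,59.4,0],0],[[0,0,0.2],[-13.3,59.4,-10],0],[[0,0,0.2],[-13.3,59.4,-25],0],[[0,0,0.2],[-13.3,59.4,-38],0],[[0,0,0.2],[-13.3,59.4,-42],0],[[0,0,0.2],[-13.3,59.4,-42],0],[[0,0,0.2],[-13.3,59.4,-42],0],[[0,0,0.2],[-13.3,59.4,-42],0]]'

```text
t: 7.8
ee_pos: [491.7, -149.2, 123.7]
orientation: [1.939, 2.471, 0.001]
ft_force: [-0.0, -0.5, 0.3]
width: 11.3
```

```bash
python3 - <<'E'
from h import *
o=monitor.get_obs(); print(o['ft_force'],o['moment'],o['width'],o['ee_pos'])
a=save("wrist",'w6.png');b=save("side",'d6.png');c=save("scene",'s6.png')
cv2.imwrite('pics/d6c.png',cv2.resize(b[130:230,300:400,::-1],(600,600),interpolation=3))
cv2.imwrite('pics/s6c.png',cv2.resize(c[270:390,140:270,::-1],(650,600),interpolation=3))
E
```

```text
[-0.00421582 -0.53420793  0.3164526 ] [-0.01933085 -0.05449591 -0.02255411] 11.32197209708396 [ 491.71723529 -149.174481    123.68941036]
```

View pics/w6.png

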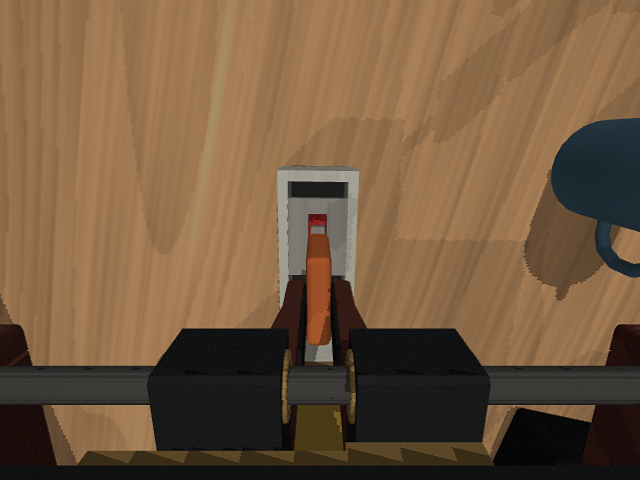

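View pics/d6c.png

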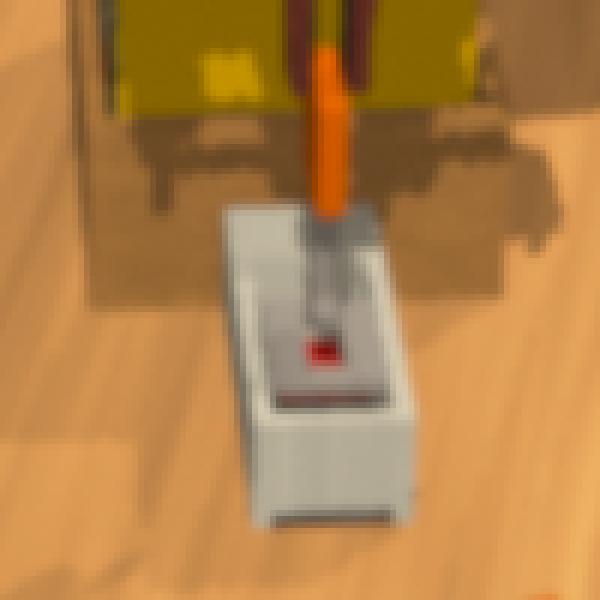

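View pics/s6c.png

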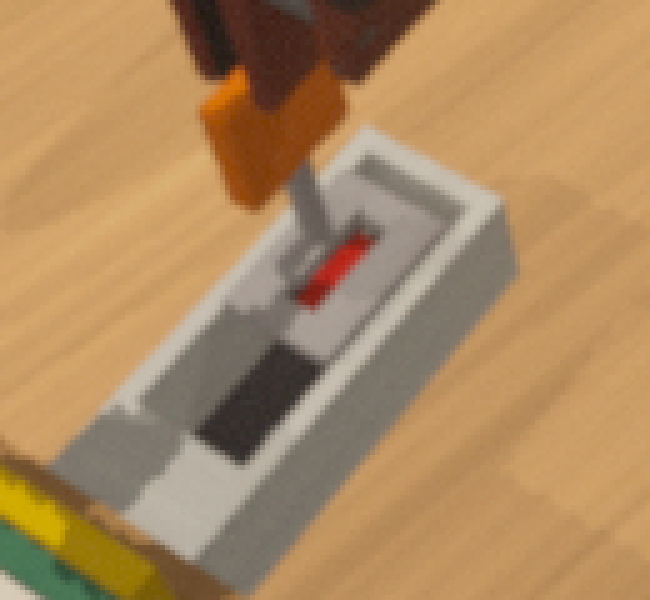

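```bash
python3 - <<'E'
import cv2
im=cv2.imread('pics/w6.png')
cv2.imwrite('pics/w6d.png',cv2.resize(im[190:250,290:350],(600,600),interpolation=0))
from h import *
o=monitor.get_obs(); T=o['ee_pos']; Rt=cv2.Rodrigues(o['orientation'])[0]; print(T)
f=lambda u,v,z: (Rt.T@(pix2z(u,v,z,"wrist")-T)).round(2)
for v in (212,213,214,215): print(v,f(308.5,v,52),f(327,v,52))
E
```

```text
[ 491.62081635 -149.13828355  123.71063189]
212 [21.14 -6.65 71.69] [21.14  7.02 71.7 ]
213 [20.39 -6.66 71.69] [20.39  7.02 71.7 ]
214 [19.63 -6.66 71.69] [19.64  7.03 71.7 ]
215 [18.88 -6.67 71.69] [18.89  7.04 71.71]
```

View pics/w6d.png

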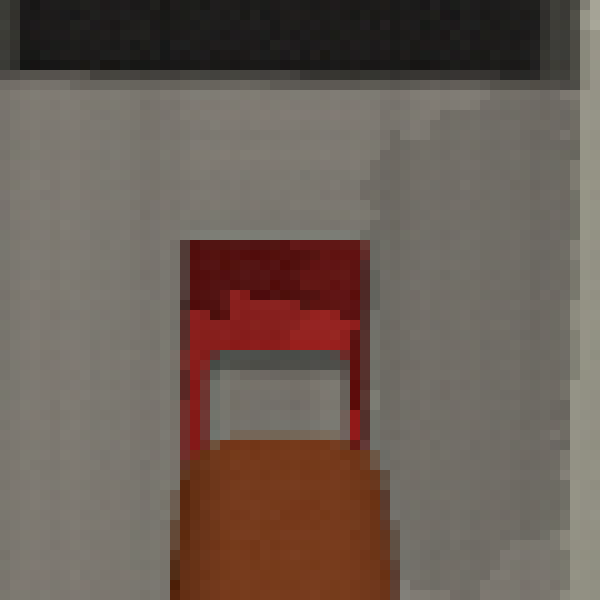

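```bash
python3 - <<'E'
from h import *
o=monitor.get_obs(); T=o['ee_pos']; Rt=cv2.Rodrigues(o['orientation'])[0]
f=lambda u,v,z: (Rt.T@(pix2z(u,v,z,"wrist")-T)).round(2)
print("foot under",f(318,225,62.6),"foot top",f(318,227,70.6))
for z in (50,52,54): print("slot end",z,f(317.5,214,z), "insert end",f(318,198.5,z))
print("tab",f(319,258.1,T[2]+36.9))
e=f(318,168,46);print("rail end",e)
E
```

```text
foot under [13.77  0.38 61.1 ] foot top [14.22  0.39 53.1 ]
slot end 50 [ 1.923e+01 -1.000e-02  7.370e+01] insert end [30.85  0.36 73.69]
slot end 52 [19.64 -0.   71.7 ] insert end [31.17  0.37 71.69]
slot end 54 [20.04  0.   69.7 ] insert end [31.49  0.37 69.69]
tab [ 21.32   0.96 -36.91]
rail end [52.62  0.35 77.68]
```

>>> carry_out --targets '[[[0,0,0],[-0.8,2.6,0],0],[[0,0,0],[-0.8,2.6,-2],0],[[0,0,0],[-0.8,2.6,-4],0],[[0,0,0],[-0.8,2.6,-6],0],[[0,0,0],[-0.8,2.6,-6],0]]'

```text
t: 8.37
ee_pos: [490.0, -146.2, 116.6]
orientation: [-1.939, -2.471, 0.0]
ft_force: [-0.9, -0.3, -0.6]
width: 11.1
```

```bash
cat > g.py <<'E'
from h import *
import sys
o=monitor.get_obs(); print(o['ft_force'].round(2),o['moment'].round(3),o['width'].round(2),o['ee_pos'].round(2),o['t'])
a=save("wrist",sys.argv[1]+'.png')
cv2.imwrite('pics/'+sys.argv[1]+'c.png',cv2.resize(a[170:270,270:370,::-1],(600,600),interpolation=0))
E
python3 g.py w7
```

```text
Traceback (most recent call last):
  File "g.py", line 3, in <module>
    o=monitor.get_obs(); print(o['ft_force'].round(2),o['moment'].round(3),o['width'].round(2),o['ee_pos'].round(2),o['t'])
                                                                           ^^^^^^^^^^^^^^^^
AttributeError: 'float' object has no attribute 'round'
```

```bash
sed -i "s/o\['width'\].round(2)/round(o['width'],2)/" g.py
python3 g.py w7
```

```text
[-0.93 -0.33 -0.64] [-0.011 -0.082 -0.038] 11.07 [ 490.02 -146.15  116.61] 8.3667
```

View pics/w7c.png

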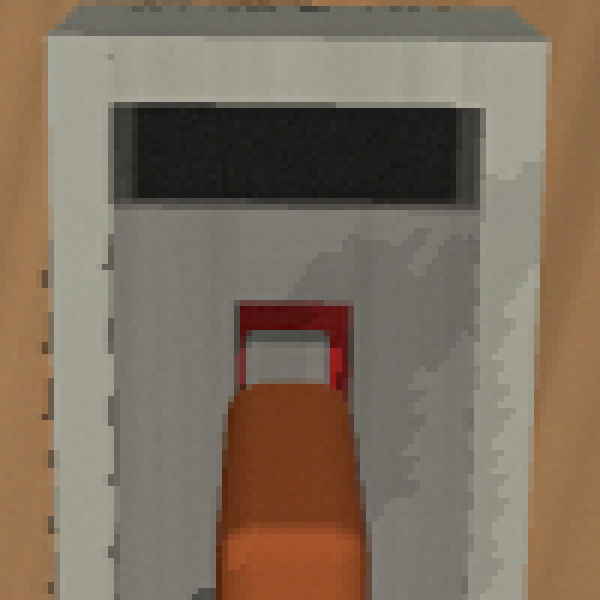

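```bash
python3 - <<'E'
from h import *
o=monitor.get_obs(); T=o['ee_pos']; print(T)
Rt=cv2.Rodrigues(o['orientation'])[0]
f=lambda u,v,z: (Rt.T@(pix2z(u,v,z,"wrist")-T)).round(2)
print("foot under",f(317.9,225,T[2]-61.1),f(317.9,226.8,T[2]-53.1))
for z in (50,52,54): print("slot end",z,f(319,220.2,z), "insert end",f(318,204,z))
E
```

```text
[ 490.1171537  -146.1632161   116.74227973]
foot under [13.74  0.3  61.1 ] [14.33  0.31 53.11]
slot end 50 [16.01  1.1  66.75] insert end [27.94  0.36 66.75]
slot end 52 [16.45  1.09 64.75] insert end [28.3   0.37 64.75]
slot end 54 [16.89  1.09 62.75] insert end [28.65  0.37 62.75]
```

>>> carry_out --targets '[[[0,0,0],[0.7,0.2,0],0],[[0,0,0],[0.7,0.3,-1],0],[[0,0,0],[0.7,0.3,-2],0],[[0,0,0],[0.7,0.3,-3],0],[[0,0,0],[0.7,0.3,-3],0]]'

```text
t: 8.83
ee_pos: [490.9, -145.9, 113.9]
orientation: [-1.939, -2.472, 0.0]
ft_force: [0.2, 0.6, -1.2]
width: 11.2
```

```bash
python3 g.py w8
```

```text
[ 0.23  0.64 -1.18] [ 0.009 -0.086  0.037] 11.18 [ 490.91 -145.91  113.86] 8.8333
```

View pics/w8c.png

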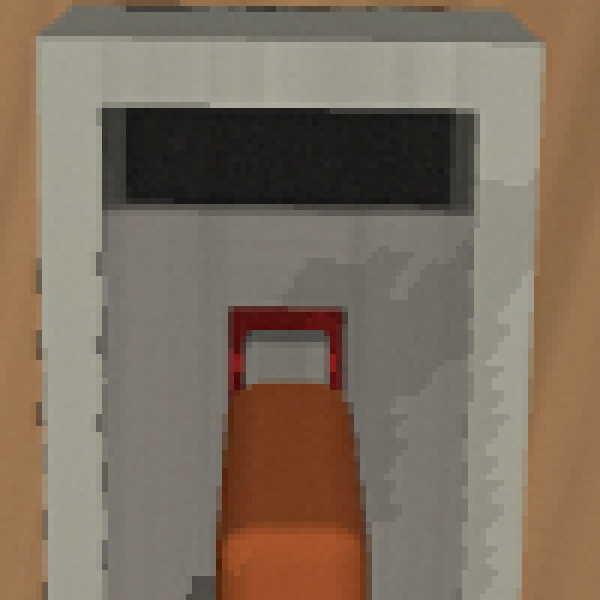

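>>> carry_out --targets '[[[0,0,0],[0,0,-1],0],[[0,0,0],[0,0,-2],0],[[0,0,0],[0,0,-3],0],[[0,0,0],[0,0,-4],0]]'

```text
t: 9.22
ee_pos: [491.0, -146.0, 110.0]
orientation: [-1.939, -2.472, 0.0]
ft_force: [0.8, 0.1, -1.3]
width: 10.9
```

```bash
python3 g.py w9
```

```text
[ 0.78  0.11 -1.31] [-0.041 -0.086 -0.032] 10.93 [ 491.03 -145.96  109.95] 9.2167
```

View pics/w9c.png

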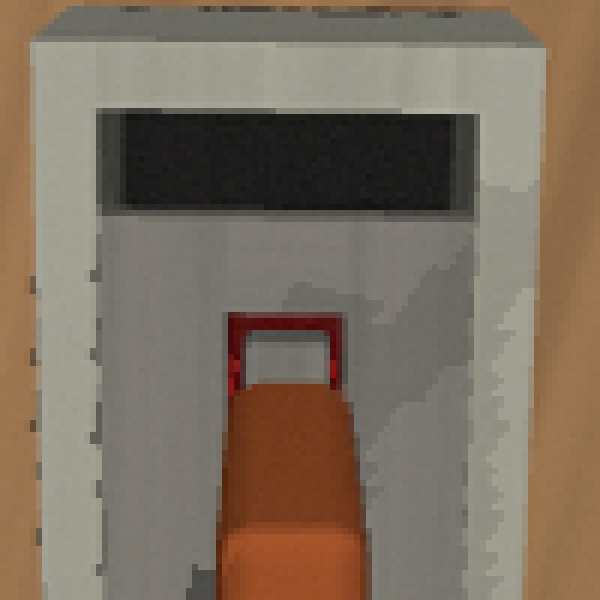

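>>> carry_out --targets '[[[0,0,0],[0,0,-1],0],[[0,0,0],[0,0,-2],0],[[0,0,0],[0,0,-3],0],[[0,0,0],[0,0,-4],0],[[0,0,0],[0,0,-4],0]]'

```text
t: 9.68
ee_pos: [490.9, -145.9, 105.9]
orientation: [-1.939, -2.471, 0.0]
ft_force: [-0.1, 0.4, -1.1]
width: 11.5
```

```bash
python3 g.py w10
```

```text
[-0.12  0.36 -1.13] [-0.007 -0.081 -0.01 ] 11.49 [ 490.89 -145.9   105.85] 9.6833
```

View pics/w10c.png

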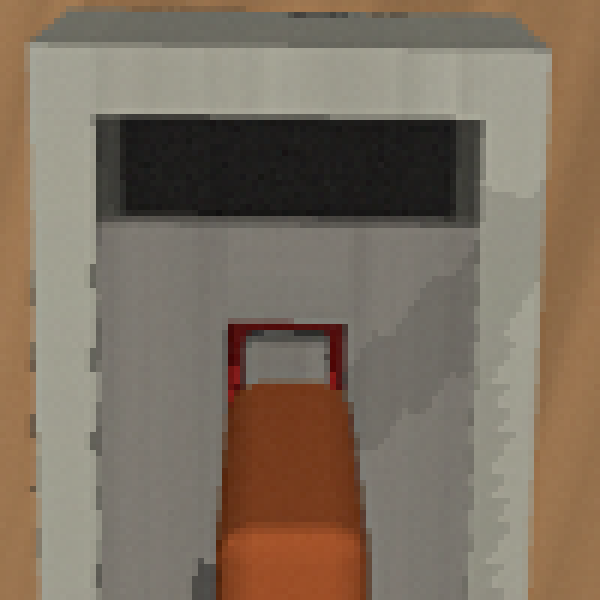

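>>> carry_out --targets '[[[0,0,0],[0,0,-1],0],[[0,0,0],[0,0,-2],0],[[0,0,0],[0,0,-3],0],[[0,0,0],[0,0,-3],0]]'

```text
t: 10.07
ee_pos: [490.9, -145.9, 102.9]
orientation: [-1.939, -2.472, 0.0]
ft_force: [-0.0, 0.1, -0.6]
width: 11.6
```

```bash
python3 g.py w11
```

```text
[-0.01  0.11 -0.56] [ 0.019 -0.052  0.021] 11.65 [ 490.91 -145.92  102.86] 10.0667
```

>>> carry_out --targets '[[[0,0,0],[0,0,-1],0],[[0,0,0],[0,0,-2],0],[[0,0,0],[0,0,-2],0]]'

```text
t: 10.37
ee_pos: [491.3, -146.1, 101.2]
orientation: [1.939, 2.471, 0.0]
ft_force: [-0.3, -0.9, 2.9]
width: 11.5
```

```bash
python3 g.py w12
```

```text
[-0.29 -0.91  2.9 ] [-0.066 -0.053  0.014] 11.51 [ 491.28 -146.05  101.19] 10.3667
```

View pics/w12c.png

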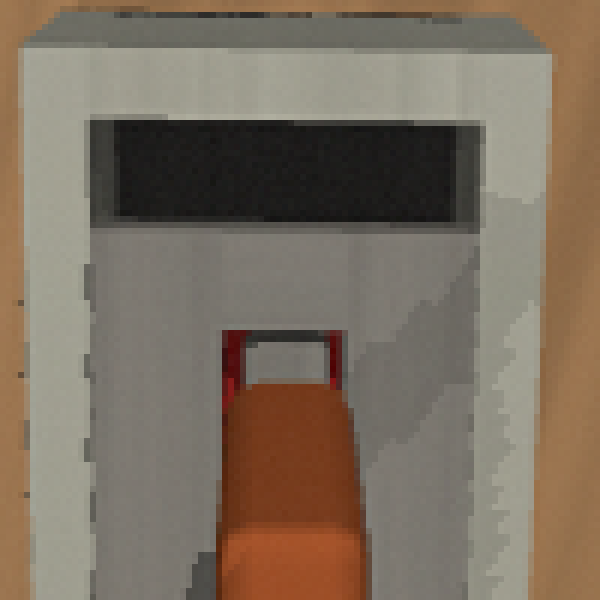

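>>> carry_out --targets '[[[0,0,0],[0,0,-1],0],[[0,0,0],[0,0,-2],0],[[0,0,0],[0,0,-3],0],[[0,0,0],[0,0,-4],0],[[0,0,0],[0,0,-4],0],[[0,0,0],[0,0,-4],0]]'

```text
t: 10.92
ee_pos: [491.3, -146.1, 97.3]
orientation: [1.939, 2.471, 0.0]
ft_force: [-0.5, -0.1, 5.7]
width: 11.3
```

```bash
python3 g.py w13; python3 - <<'E'
from h import *
F=[];Z=[]
o=monitor.get_obs(); T=o['ee_pos']
Rt=cv2.Rodrigues(o['orientation'])[0]; print(Rt[:,2])
f=lambda u,v,z: (Rt.T@(pix2z(u,v,z,"wrist")-T)).round(2)
im=vision.get_image("wrist")
cv2.imwrite('pics/w13b.png',cv2.resize(im[190:270,280:360,::-1],(600,600),interpolation=0))
E
```

```text
[-0.48 -0.12  5.67] [ 0.011 -0.029 -0.017] 11.3 [ 491.35 -146.06   97.26] 10.9167
[ 5.96858822e-04 -1.84662692e-04 -9.99999805e-01]
```

View pics/w13b.png

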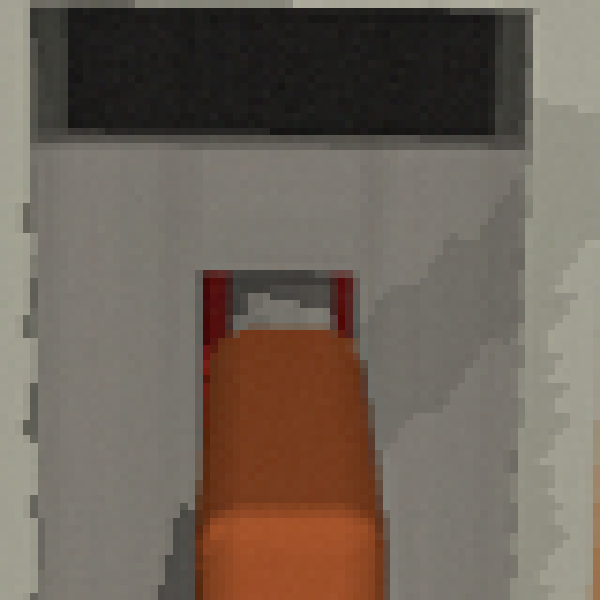

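>>> carry_out --targets '[[[0,0,0],[0,0,-1],0],[[0,0,0],[0,0,-2],0],[[0,0,0],[0,0,-3],0],[[0,0,0],[0,0,-4],0],[[0,0,0],[0,0,-5],0],[[0,0,0],[0,0,-5],0],[[0,0,0],[0,0,-5],0]]'

```text
t: 11.6
ee_pos: [491.7, -146.2, 92.6]
orientation: [1.938, 2.471, 0.001]
ft_force: [-0.5, 0.4, 8.9]
width: 11.5
```

```bash
python3 g.py w14; python3 - <<'E'
from h import *
o=monitor.get_obs(); T=o['ee_pos']
Rt=cv2.Rodrigues(o['orientation'])[0]
f=lambda u,v,z: (Rt.T@(pix2z(u,v,z,"wrist")-T)).round(2)
im=vision.get_image("wrist")
cv2.imwrite('pics/w14b.png',cv2.resize(im[190:270,280:360,::-1],(600,600),interpolation=0))
for d in (0,): 
  print(f(317,226+5*0.28,50.5),f(317,209.2,50.5),f(318,259,T[2]+36.9))
F=[]
for i in range(3): vision.get_image("side"); F.append(monitor.get_obs()['ft_force'])
print(np.round(F,2))
E
```

```text
[-0.49  0.38  8.93] [0.072 0.058 0.07 ] 11.45 [ 491.69 -146.16   92.6 ] 11.6
[16.58 -0.26 42.11] [28.85 -0.25 42.11] [ 20.88   0.5  -36.91]
[[-0.5   0.25  8.59]
 [-1.3   0.53  8.61]
 [-0.7  -0.1   7.91]]
```

View pics/w14b.png

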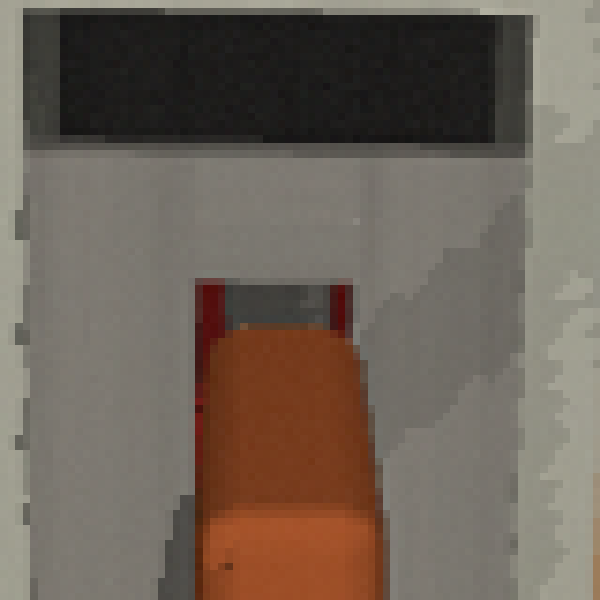

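```bash
python3 - <<'E'
from h import *
o=monitor.get_obs(); T=o['ee_pos']
Rt=cv2.Rodrigues(o['orientation'])[0]
f=lambda u,v,z: (Rt.T@(pix2z(u,v,z,"wrist")-T)).round(2)
for v in (279,281,283): print(v,f(296,v,T[2]),f(342,v,T[2]))
im=cv2.imread('pics/w1.png'); cv2.imwrite('pics/w1f.png',cv2.resize(im[270:350,200:300],(750,600),interpolation=0))
im=cv2.imread('pics/w14.png'); cv2.imwrite('pics/w14f.png',cv2.resize(im[250:360,270:370],(545,600),interpolation=0))
E
```

```text
279 [-3.48e+00 -1.21e+01 -1.00e-02] [-3.47 14.13  0.02]
281 [-4.700e+00 -1.212e+01 -1.000e-02] [-4.69 14.15  0.02]
283 [-5.930e+00 -1.214e+01 -1.000e-02] [-5.92 14.17  0.02]
```

View pics/w1f.png

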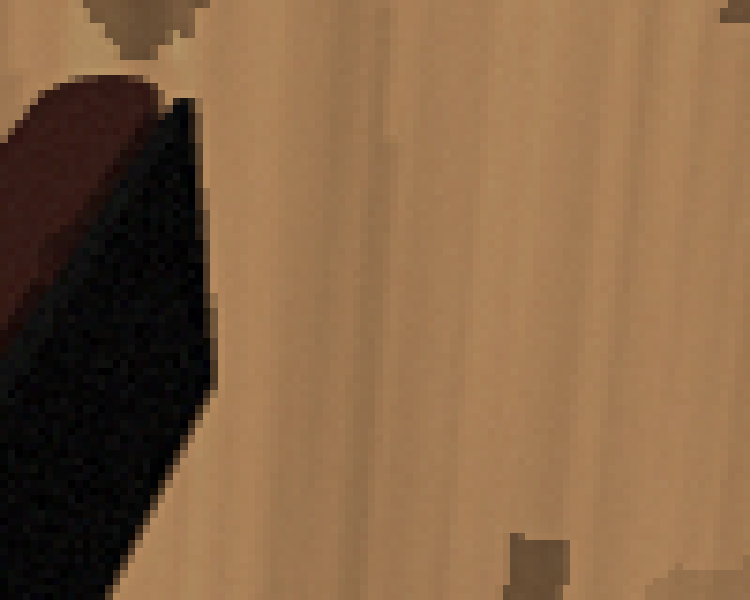

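View pics/w14f.png

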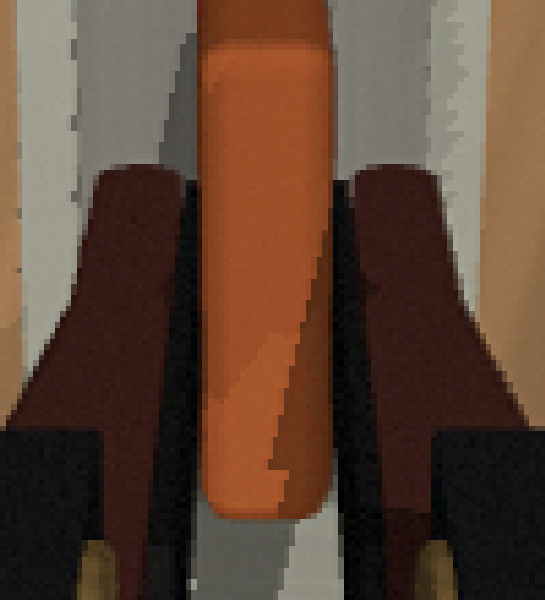

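```bash
python3 - <<'E'
from h import *
o=monitor.get_obs(); T=o['ee_pos']
Rt=cv2.Rodrigues(o['orientation'])[0]
f=lambda u,v,z: (Rt.T@(pix2z(u,v,z,"wrist")-T)).round(2)
for h in (-60,0,19,37): print(h,w2p(T+np.array([0,0,h]),"wrist"))
for h in (0,5,10,20,30,40): print(h,f(225.3,283,T[2]+h),f(228.3,321.3,T[2]+h), f(227.5,310,T[2]+h))
E
```

```text
-60 [317.39785388 243.82884863]
0 [317.22301543 273.28233878]
19 [317.14559147 286.32527171]
37 [317.05718903 301.21765052]
0 [ -5.94 -52.58  -0.06] [-3.023e+01 -5.250e+01 -4.000e-02] [-2.290e+01 -5.248e+01 -5.000e-02]
5 [ -3.9  -51.22  -5.06] [-27.57 -51.14  -5.04] [-20.43 -51.12  -5.05]
10 [ -1.85 -49.86 -10.06] [-24.9  -49.79 -10.04] [-17.95 -49.76 -10.05]
20 [  2.23 -47.14 -20.06] [-19.58 -47.07 -20.04] [-13.   -47.05 -20.05]
30 [  6.32 -44.42 -30.06] [-14.25 -44.36 -30.04] [ -8.04 -44.33 -30.05]
40 [ 10.41 -41.7  -40.06] [ -8.92 -41.64 -40.04] [ -3.09 -41.62 -40.05]
```

```bash
python3 - <<'E'
from h import *
o=monitor.get_obs(); T=np.array([491.7,-149.2,123.7])
for h in (0,15,30,37): print(h,[((w2p(T+np.array([dx,0,h]),"scene")-[140,270])*5).round(0) for dx in (-6,6,12)])
s=save("scene",'s15.png'); cv2.imwrite('pics/s15c.png',cv2.resize(s[250:350,160:280,::-1],(720,600),interpolation=3))
s=save("side",'d15.png'); cv2.imwrite('pics/d15c.png',cv2.resize(s[110:210,300:400,::-1],(600,600),interpolation=3))
E
```

```text
0 [array([271., 123.]), array([295., 145.]), array([306., 157.])]
15 [array([261.,  93.]), array([285., 116.]), array([296., 127.])]
30 [array([250.,  62.]), array([274.,  85.]), array([286.,  96.])]
37 [array([245.,  48.]), array([269.,  70.]), array([281.,  82.])]
```

View pics/s15c.png

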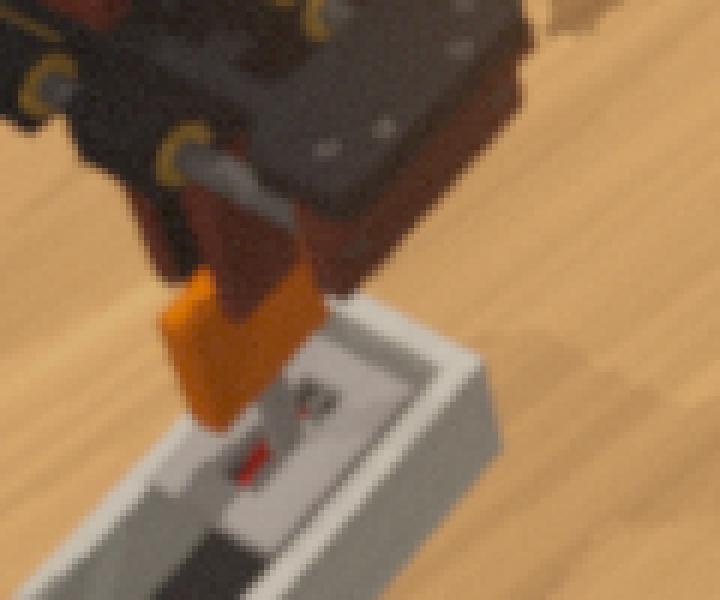

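View pics/d15c.png

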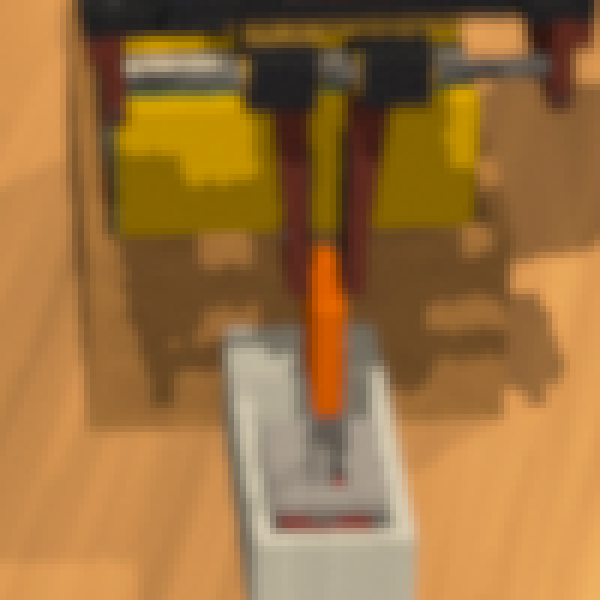

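>>> carry_out --targets '[[[0,0,0],[0,0,-0.7],0],[[0,0,0],[0,0,-0.7],0],[[0,0,-5],[0,0,-0.7],0],[[0,0,-10],[0,0,-0.7],0],[[0,0,-15],[0,0,-0.7],0],[[0,0,-20],[0,0,-0.7],0],[[0,0,-25],[0,0,-0.7],0],[[0,0,-30],[0,0,-0.7],0],[[0,0,-30],[0,0,-0.7],0]]'

```text
t: 12.7
ee_pos: [492.0, -146.3, 92.1]
orientation: [2.516, 1.879, 0.002]
ft_force: [-0.5, 0.2, 8.8]
width: 11.0
```

```bash
python3 g.py w16
```

```text
[-0.49  0.15  8.79] [-0.022  0.018  0.009] 11.05 [ 492.   -146.31   92.1 ] 12.7
```

View pics/w16.png

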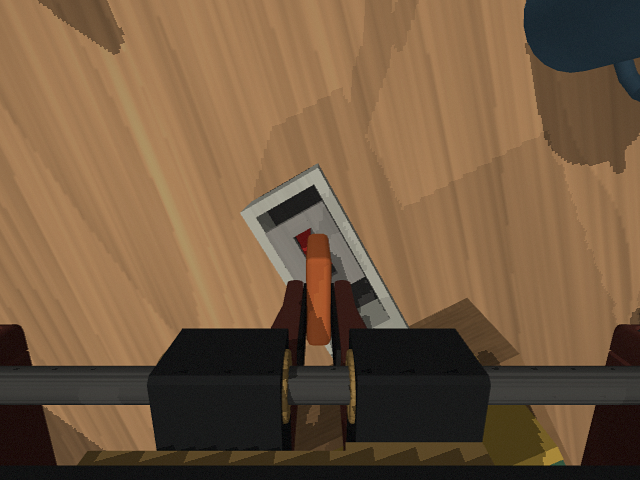

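```bash
python3 - <<'E'
from h import *
o=monitor.get_obs(); T=o['ee_pos']
Rt=cv2.Rodrigues(o['orientation'])[0]
f=lambda u,v,z: (Rt.T@(pix2z(u,v,z,"wrist")-T)).round(2)
print(np.degrees(np.arctan2(Rt[1,1],Rt[0,1])))
print(f(241,212,46),f(319,167,46),f(407,327,46))
im=cv2.imread('pics/w16.png'); cv2.imwrite('pics/w16d.png',cv2.resize(im[155:285,230:370],(646,600),interpolation=0))
E
```

```text
-16.295769599514173
[ 26.74 -50.21  46.04] [56.28  1.87 46.15] [-58.89  66.53  46.3 ]
```

View pics/w16d.png

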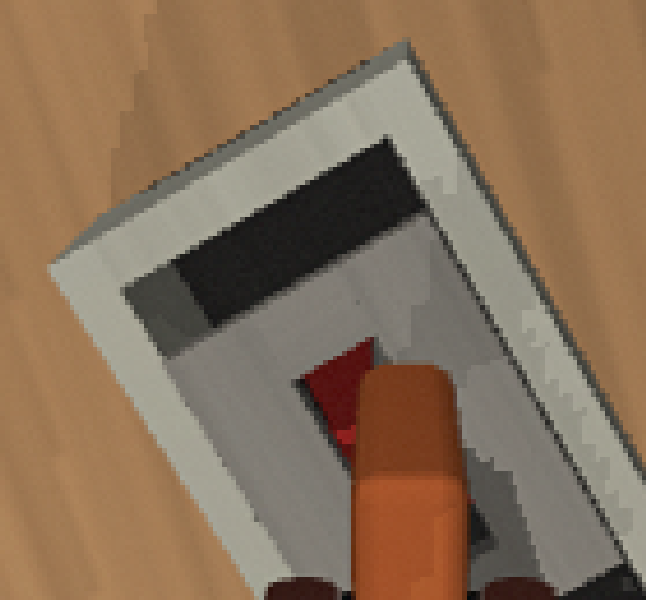

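```bash
python3 - <<'E'
from h import *
o=monitor.get_obs(); T2=o['ee_pos']
R2=cv2.Rodrigues(o['orientation'])[0]
f=lambda u,v,z: (R2.T@(pix2z(u,v,z,"wrist")-T2))[:2]
P=lambda a,b:(230+a/4.614,155+b/4.614)
z=50.5
tl,tr,br=[f(*P(*q),z) for q in [(298,380),(374,338),(493,543)]]
print(tl,tr,br,np.linalg.norm(tl-tr),np.linalg.norm(tr-br),np.linalg.norm(tl-br))
ic=[f(*P(*q),z) for q in [(163,360),(430,208)]]; print("ins",ic,np.linalg.norm(ic[0]-ic[1]))
d=(tr-br)/np.linalg.norm(tr-br); e=(ic[1]-ic[0])/np.linalg.norm(ic[1]-ic[0]); print(d,e)
ax=np.array([np.cos(np.radians(30.0)),-np.sin(np.radians(30.0))])
print("centre via ins",(ic[0]+ic[1])/2-30*d,"via slot",(tl+br)/2,(tl+tr)/2-18.5*d)
c2=((tl+br)/2+(tl+tr)/2-18.5*d+(ic[0]+ic[1])/2-30*d)/3
# first
T1=np.array([491.69,-146.16]); R1=cv2.Rodrigues(np.array([1.938,2.471,0.001]))[0]
for c1 in ([-2.1,-0.5],[-2.4,-0.3],[-1.8,-.5]):
    c1=np.array(c1)
    # s: slot world; c1=R1^T(s-T1)+b ; c2=R2^T(s-T2)+b
    A=(R2[:2,:2].T-R1[:2,:2].T); rhs=c2-c1+R2[:2,:2].T@T2[:2]-R1[:2,:2].T@T1
    s=np.linalg.solve(A,rhs); b=c1-R1[:2,:2].T@(s-T1); print("c2",c2,"slot world",s,"b",b)
E
```

```text
[ 10.41429136 -14.41508497] [16.67764906 -3.36780974] [-14.75997495  14.2218805 ] 12.699288935658812 36.023900478829226 38.128984709369874
ins [array([ 13.40547794, -33.86144253]), array([35.51529747,  4.61330171])] 44.375106352241474
[ 0.87268795 -0.48827834] [0.49824826 0.86703441]
centre via ins [-1.72025091  0.02427973] via slot [-2.17284179 -0.09660223] [-2.59875694  0.14170189]
c2 [-2.16394988  0.02312646] slot world [ 491.41242745 -147.88570058] b [-0.49015664  0.18080349]
c2 [-2.16394988  0.02312646] slot world [ 491.99874503 -147.51310835] b [-1.01229874 -0.27741051]
c2 [-2.16394988  0.02312646] slot world [ 490.83454906 -147.87304035] b [-0.34015786  0.73901734]
```

>>> carry_out --targets '[[[0,0,-6],[0.1,-0.1,0],0],[[0,0,-12],[0.2,-0.2,0],0],[[0,0,-18],[0.3,-0.3,0],0],[[0,0,-24],[0.4,-0.4,0],0],[[0,0,-30],[0.6,-0.5,0],0],[[0,0,-30],[0.6,-0.5,0],0]]'

```text
t: 13.25
ee_pos: [492.5, -146.8, 92.1]
orientation: [2.917, 1.162, 0.002]
ft_force: [-0.8, -0.5, 8.7]
width: 11.5
```

```bash
python3 g.py w17
```

```text
[-0.83 -0.47  8.68] [-0.011  0.132  0.013] 11.52 [ 492.53 -146.81   92.09] 13.25
```

>>> carry_out --targets '[[[0,0,-6],[0.1,-0.1,0],0],[[0,0,-12],[0.2,-0.2,0],0],[[0,0,-18],[0.3,-0.3,0],0],[[0,0,-24],[0.4,-0.4,0],0],[[0,0,-30],[0.6,-0.5,0],0],[[0,0,-30],[0.6,-0.5,0],0],[[0,0,-30],[0.6,-0.5,0],0]]'

```text
t: 13.88
ee_pos: [492.6, -147.1, 91.9]
orientation: [3.119, 0.376, 0.001]
ft_force: [-0.7, 0.0, 9.6]
width: 11.3
```

```bash
python3 g.py w18; python3 -c "
from h import *
R=cv2.Rodrigues(monitor.get_obs()['orientation'])[0];print(np.degrees(np.arctan2(R[1,1],R[0,1])))"
```

```text
[-0.73  0.02  9.58] [ 0.154  0.317 -0.048] 11.28 [ 492.64 -147.06   91.93] 13.8833
-76.24080304045033
```

View pics/w18.png

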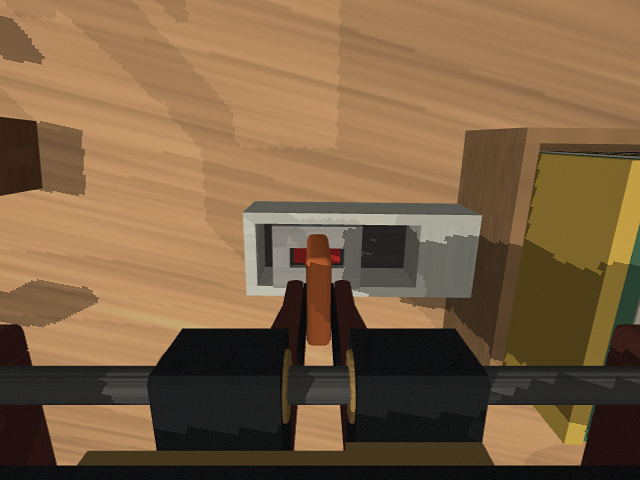

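View pics/w18c.png

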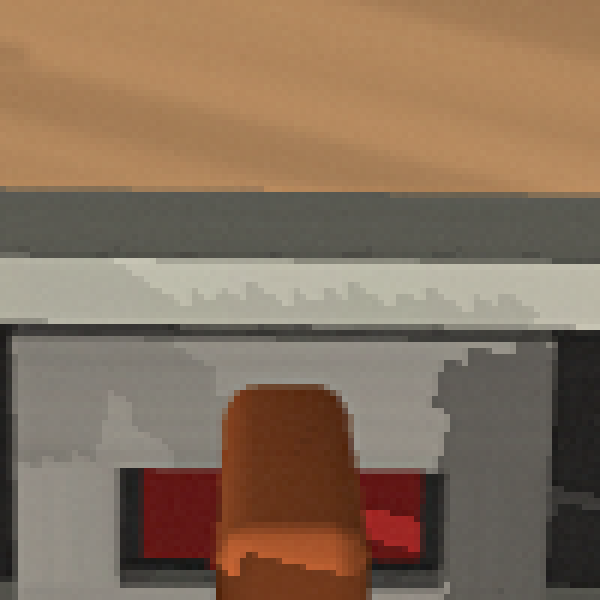

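>>> carry_out --targets '[[[0,0,0],[0,0,1],0],[[0,0,0],[0,0,2],0],[[0,0,0],[0,0,3],0],[[0,0,0],[0,0,4],0],[[0,0,0],[0,0,4],0],[[0,0,0],[0,0,4],0]]'

```text
t: 14.43
ee_pos: [492.5, -147.1, 95.7]
orientation: [3.119, 0.376, 0.001]
ft_force: [-0.9, -0.4, 7.4]
width: 11.1
```

```bash
python3 g.py w19
```

```text
[-0.88 -0.37  7.45] [ 0.087  0.219 -0.013] 11.05 [ 492.48 -147.05   95.74] 14.4333
```

View pics/w19c.png

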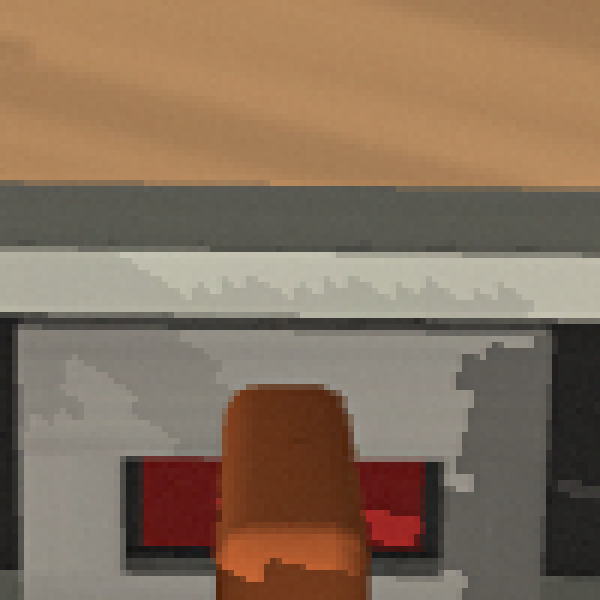

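>>> carry_out --targets '[[[0,0,0],[0,0,0.7],0],[[0,0,0],[0,0,1.3],0],[[0,0,0],[0,0,1.3],0],[[0,0,0],[0,0,1.3],0]]'

```text
t: 14.82
ee_pos: [492.4, -147.0, 96.9]
orientation: [3.119, 0.376, 0.0]
ft_force: [-0.4, 0.7, 5.9]
width: 11.4
```

```bash
python3 g.py w20
```

```text
[-0.41  0.74  5.91] [ 0.115  0.172 -0.062] 11.43 [ 492.37 -146.99   96.88] 14.8167
```

>>> carry_out --targets '[[[0,0,0],[0,0,0],20],[[0,0,0],[0,0,0],20],[[0,0,0],[0,0,0],30],[[0,0,0],[0,0,0],30],[[0,0,0],[0,0,0],30]]'

```text
t: 15.28
ee_pos: [492.0, -146.9, 96.4]
orientation: [-3.119, -0.377, 0.001]
ft_force: [0.3, 0.2, -0.5]
width: 29.6
```

```bash
python3 g.py w21
```

```text
[ 0.35  0.19 -0.51] [-0.014 -0.045  0.024] 29.63 [ 492.03 -146.92   96.42] 15.2833
```

View pics/w21.png

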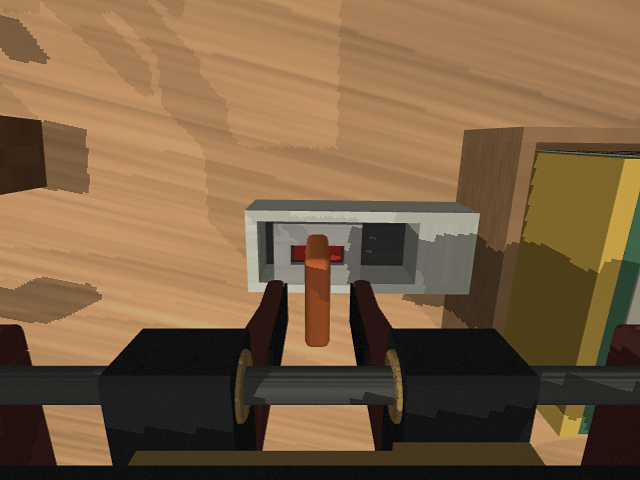

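>>> carry_out --targets '[[[0,0,0],[0,0,0],50],[[0,0,0],[0,0,0],50],[[0,0,0],[0,0,0],50],[[0,0,0],[0,0,15],50],[[0,0,0],[0,0,40],50],[[0,0,0],[0,0,70],50],[[0,0,0],[0,0,100],50],[[0,0,0],[0,0,100],50],[[0,0,0],[0,0,100],50],[[0,0,0],[0,0,100],50]]'

```text
t: 16.17
ee_pos: [491.8, -146.8, 196.2]
orientation: [-3.119, -0.377, 0.001]
ft_force: [-0.2, 0.0, 0.6]
width: 50.1
```

```bash
python3 g.py w22; python3 - <<'E'
from h import *
for c in ("scene","side"):
    im=save(c,c+'22.png')
    x,y=(150,240) if c=="scene" else (300,110)
    cv2.imwrite(f'pics/{c}22c.png',cv2.resize(im[y:y+120,x:x+120,::-1],(600,600),interpolation=3))
    print([(round(d["confidence"],2),np.round(c2w(d["point"],c),1)) for d in place_of("marker_orange",c)])
E
```

```text
[-0.17  0.02  0.59] [0.018 0.027 0.037] 50.05 [ 491.78 -146.8   196.19] 16.1667
[(0.95, array([372.1, 140.7,  -1. ])), (0.81, array([576.6, 138.6,   1. ])), (0.78, array([ 491.7, -144.1,   38.7]))]
[(0.92, array([ 494. , -149.7,   38.1])), (0.92, array([578.1, 142.3,  -2.3])), (0.67, array([371.7, 142.2,  -0.7]))]
```

View pics/w22.png

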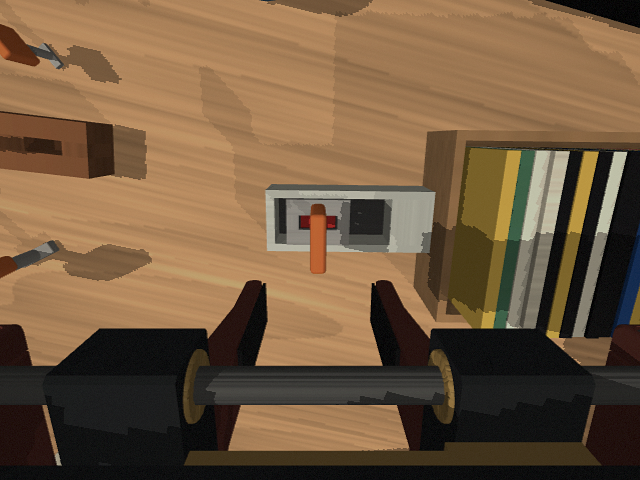

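View pics/side22c.png

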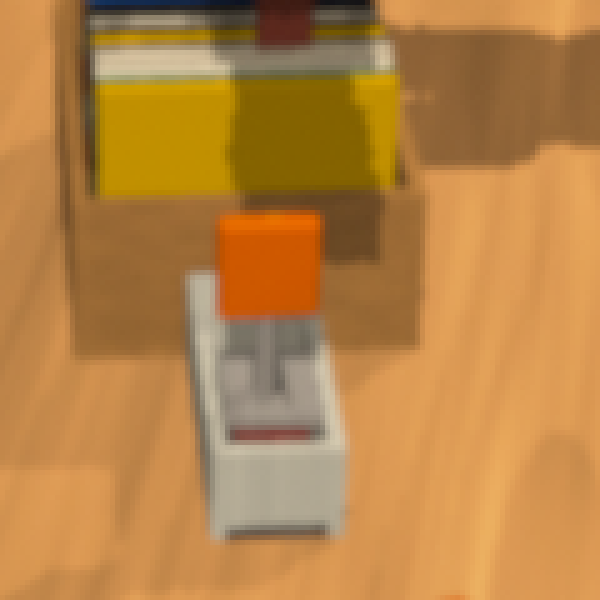

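View pics/scene22.png

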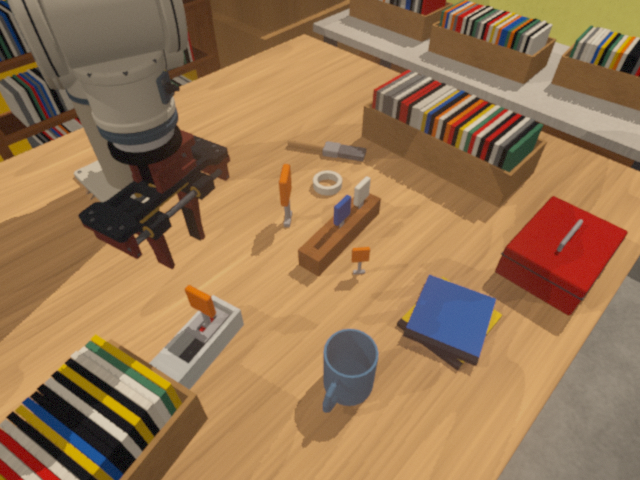

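```bash
python3 - <<'E'
from h import *
print([(round(d["confidence"],2),np.round(c2w(d["point"],"wrist"),1)) for d in place_of("marker_orange","wrist")])
for z in (130,134,138): print(z,pix2z(318,216,z,"wrist").round(1),pix2z(318,273,z,"wrist").round(1))
print(monitor.get_obs()['ft_force'], order.close_job())
E
```

```text
[(0.88, array([369.8, 141.5,  -0. ])), (0.76, array([580.3, 138.8,   0.9])), (0.73, array([ 494.1, -148.5,   35.1]))]
130 [ 513.2 -143.2  130. ] [ 470.5 -153.7  130. ]
134 [ 514. -143.  134.] [ 471.9 -153.3  134. ]
138 [ 514.9 -142.8  138. ] [ 473.4 -153.   138. ]
the job is handed in; nothing more can be done
[-0.37689593 -0.02332977 -0.1403411 ] None
```

I took the middle-sized orange marker out of the block and locked it in the slotted insert, then handed the job in at about 16 s of the 72 s allowed. No verdict was reported.

- **Insertion:** I lined the foot up with the slot using the wrist camera and lowered it in small steps. It passed through without touching the edges, and the tool met the plunger with its underside about 40.5 mm above the table.
- **Turn:** I pressed to about 9.5 mm of spring travel, with a peak force of about 10 N. I turned the marker 90° clockwise seen from above, eased it up until the spring force had dropped to about 6–7 N, and opened the fingers.
- **Last checks:**
  - The three cameras put the marker at about (493, -147) mm with its underside at 35 to 39 mm; about 36.5 mm was expected.
  - The pictures show it standing upright with its tab across the slot.
  - The blue and white markers are still in their block, the other things look untouched, and the tool was clear, with no force on it.
- **Disagreements:**
  - The cameras differed by up to about 5 mm along the rail and 3.6 mm in height.
  - The fingertips appeared to end about 20–30 mm above the stated tool point, so they covered only the top part of the tab. The grip did not visibly slip.

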